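# Load and close a cap-lamp charging rail with the right blank

### The job

Slide the carriage of the charging rail back, take the old 88 mm blank out and lay it flat on the shelf. Stand every cap lamp upright (lens up) in the rail, side by side with their narrow width along it, together with the one aluminium blank of the right length, lying flat, that makes up the row so that the carriage closes snugly on it, with its pointers on the scribed line. Once the carriage is closed on the line, press the rocker switch to on; leave the ring, the seal and the bottle alone.

Things in the scene. Friction and masses are not known exactly. Their poses are not given: they have to be found in the camera images.
- rail: fixed charging rail, a grey channel along its own y between two aluminium lips. Origin: at shelf level, on the centre line. Its deck, on which things stand, is 6 mm above the shelf; the channel is 60 mm wide (x -30 to +30 mm); the lips are 16 mm wide with tops 12 mm above the shelf. An end stop 48 mm high closes the +y end; the carriage slides in from the -y end
- rail_stop (a point): middle of the end stop's face at deck level, rail y = +167 mm
- rail_line (a point): point on the centre line level with the black line scribed across both lips, rail y = -21 mm. Stop face to line is 188 mm: the length of four lamps with the 28 mm blank, three with the 68 mm blank or two with the 108 mm blank, standing in a row
- carriage (a joint): slide of the black carriage along the rail, m: 0 when its jaw face and the black pointers level with it are on the scribed line, positive away from the end stop (+0.080 fully open), negative past the line towards the stop (to -0.060). Starts part-way or past the line. No spring: about 2 N of friction, stays where it is left
- carriage_fin (a point): centre of the top edge of the carriage's upright grip fin, 76 mm above the shelf; the fin is 12 mm thick along the rail, 40 mm wide across it, and stands 41 mm clear of the carriage block, whose top is 35 mm above the shelf and which reaches 45 mm ahead of the fin's centre to the jaw face and 21 mm behind it
- lamp_a: matte black cap lamp, a rounded box 54 (its x) x 40 (its y) x 40 high (44 over the round lens in its silver bezel on top), 0.10 to 0.21 kg, standing upright on the shelf, lens up. Origin: centre of its underside
- lamp_b: matte black cap lamp, a rounded box 54 (its x) x 40 (its y) x 40 high (44 over the round lens in its silver bezel on top), 0.10 to 0.21 kg, standing upright on the shelf, lens up. Origin: centre of its underside. May be absent
- lamp_c: matte black cap lamp, a rounded box 54 (its x) x 40 (its y) x 40 high (44 over the round lens in its silver bezel on top), 0.10 to 0.21 kg, standing upright on the shelf, lens up. Origin: centre of its underside. May be absent
- lamp_d: matte black cap lamp, a rounded box 54 (its x) x 40 (its y) x 40 high (44 over the round lens in its silver bezel on top), 0.10 to 0.21 kg, standing upright on the shelf, lens up. Origin: centre of its underside. May be absent
- blank_28: plain aluminium blank (spacer block), 28 mm long (its y) x 50 wide (its x) x 30 high, 0.07 kg, lying flat on the shelf. Origin: centre of its underside. Five such blanks differ only in length: 28, 48, 68, 88, 108 mm
- blank_48: plain aluminium blank (spacer block), 48 mm long (its y) x 50 wide (its x) x 30 high, 0.09 kg, lying flat on the shelf. Origin: centre of its underside. Five such blanks differ only in length: 28, 48, 68, 88, 108 mm
- blank_68: plain aluminium blank (spacer block), 68 mm long (its y) x 50 wide (its x) x 30 high, 0.12 kg, lying flat on the shelf. Origin: centre of its underside. Five such blanks differ only in length: 28, 48, 68, 88, 108 mm
- blank_88: plain aluminium blank (spacer block), 88 mm long (its y) x 50 wide (its x) x 30 high, 0.14 kg, lying flat in the rail at the start, left from the last charge. Origin: centre of its underside. Five such blanks differ only in length: 28, 48, 68, 88, 108 mm
- blank_108: plain aluminium blank (spacer block), 108 mm long (its y) x 50 wide (its x) x 30 high, 0.17 kg, lying flat on the shelf. Origin: centre of its underside. Five such blanks differ only in length: 28, 48, 68, 88, 108 mm
- rocker (a joint): white rocker of the switch panel, rad: 0 off, 0.4 on (fully pressed down at its on end); about 3 N on the on end tips it, it stays where it is left
- rocker_on (a point): point on the top face of the rocker's on end, the raised end with the grey bar (the end nearer the robot), 24 mm from the pivot; about 57 mm above the shelf when off; when on it has sunk 10 mm. The rocker is 60 x 34 mm
- panel: fixed white switch panel, 90 x 70 x 34 mm high, carrying the rocker; the rocker's on end points to its -x. Origin: centre of its underside
- bezel_ring: silver bezel ring, 62 mm across, 9 mm high, a bystander, not part of the job
- lamp_seal: yellow lamp seal, 58 mm across, 6 mm high, a bystander, not part of the job
- cleaner: cleaner bottle, 60 mm across, 150 mm high, a bystander, not part of the job

How it is judged:
By the outcome, as a careful person would: the job done as asked, in the order asked, and still so for the second after the job is handed in, with the robot touching nothing.
Of lamp_b, lamp_c, lamp_d only 1 to 3 are there at a start; the rules pass over those that are not, and their reading is None.
At some moment in a run one of lamp_a, lamp_b, lamp_c, lamp_d, blank_68, blank_108, blank_28 may be knocked a few centimetres aside while the robot is not near it.
It also fails if it takes over 210 s, if anything falls off the work surface, if the arm or the gripper's body presses on something with over 40 N, if the wrist force passes 120 N, or if a joint passes its speed limit or range.

### The arm

A 7-joint arm with a two-finger parallel gripper is mounted at the origin on the work surface. World frame = base frame: x ahead of the robot, y to its left, z up, the work surface at z = 0. Lengths are in m, angles in rad, forces in N, time in s.
With the tool pointing down it reaches from about 0.4 to 0.75 m from the base axis. Payload 19.5 kg.
Tool frame: the origin (TCP) lies between the finger pads; the fingertips stand 25 mm ahead of it and the grasp point (between the pads) lies 6 mm ahead of it; z points along the fingers, y is the line along which they close (so a half turn about z gives the same grasp; the last joint's range is limited). The gripper opens to 85 mm and grips with 20 to 120 N. Pads are 22 mm wide; open, the fingers measure 114 mm over their backs; the gripper's body (76 mm by 85 mm) begins 54 mm behind the grasp point. The pads swing forward as they close: fully open they stand 13 mm farther back than shut.
Start: joints at [-1.271, 0.707, -0.028, 1.485, 0.022, 0.951, -0.075], TCP at [0.193, 0.542, 0.256] pointing down, gripper open.
Joint ranges: [-2.71, 2.71], [-0.32, 2.16], [-1.57, 1.52], [0, 2.45], [-1.46, 4.6], [0, 2.02], [-2.83, 2.83]. Speed limits (rad/s): [1.89, 1.89, 2.57, 2.57, 3.01, 3.01, 3.01].

### API

Orientations are given as a unit quaternion [w, x, y, z].
In Python, from station import bot, vision gives the robot as it stands. The module is installed in compiled form; this text tells all that it offers.
- The arm moves only by the tool servo_tool, never from a script. Its argument "motion" is a list of rows, each an object with "linear": the shift along the tool's x, y, z in cm, a list of three; "yaw": the turn about the tool's z in rad. A call has 1 to 12 rows; each row is the pose to reach, as a shift and turn from the pose commanded when the call began, along the tool's axes at that moment; what a row does not reach only later rows make up. A row lasts 1/8 s, in which the tool goes at most 62.5 mm and 10.7 degrees, less where a joint would pass 70% of its speed; a pose out of reach is approached as far as the arm can. A call with a gripper value outside its range is refused whole. "grip" is the opening, from 0 (shut) to 1 (fully open), set as the call begins (left out, the last holds). The fingers move at their own pace and stop on an object; "newtons" is the grip in N (left out, the last holds). Time passes only in rows, so rows that repeat a pose let the fingers close. It gives the time, the measured TCP pose, the force, the opening and the grip force at its end, in the units of the state.
- bot.get_obs(): the state, without advancing time (a new reading comes with each control period).
- vision.read_camera(name): name is "scene" or "side" or "wrist"; returns the picture (480x640x3 uint8, red, green, blue); there is no depth.
- vision.camera_params(name): a dict with "fx", "fy", "cx", "cy" (pixels), "R" (3x3) and "t" (3): a world point X has camera coordinates R X + t. Camera axes: x right, y down, z forward; pixel columns grow to the right and rows downward; lengths in m; the calibration is good to about 2 mm. A picture is of the moment at which its call begins: read the wrist's pose just before it. camera_params takes no time and is no camera call; for the wrist camera it gives the pose at the moment of the call.
- bot.hand_in(): hands the job in; it is judged then, once.
Trained networks look in the newest picture that a camera, given by its name, has taken for a name from the list of things; names that differ only in an ending like _2 or _b are one class to them, and where a whole thing is asked for, a point or a joint stands for the part that bears it (a point fixed in the world has none). Each returns a list of dicts, best first, with "score" (0 to 1); they miss things now and then, are a little off and sometimes report something else, mostly with a low value. They report only what shows in the picture. A call takes as long as a camera call.
- vision.recognise(camera, query): "location" ([column, row] in pixels, amid what is visible of it).
- vision.masks_of(camera, query): "pixels" (480x640 bool, what is visible of it) and "location" ([column, row] in pixels, amid what is visible of it).
- vision.mark_of(camera, query): "location" ([column, row] in pixels: a listed point, or the origin of a listed thing).
The state is a dict: "clock": time; "joint_pos": joint angles; "dq": joint speeds; "joint_torque": joint torques, N m; "ee_pos": TCP position; "eef_rot": TCP orientation; "force": force on the tool from outside, world axes, zero at the start; "torque": the same for the moment, N m; "grip_width": opening from 0.0 (shut) to 1.0 (fully open); "grasp_force": force on a finger pad.
Only numpy, scipy, OpenCV 4.12 (cv2) and the standard library are available. Lean on these libraries where they do the work, as an engineer would, in place of code of your own. Each camera call takes 0.05 s, during which the arm holds its last target. There are 200 camera calls.

## Working session

There is one attempt and no reset: what is moved stays moved. The work goes in short steps, Python scripts to look and compute and a tool call to move; the robot and the scene stay as the last step left them, time stands still between calls to the robot, and variables do not carry over. Pictures are saved under pics/ and viewed, at most 14 in all, crops included, and the job is handed in when it is done.

Besides the shell and the picture viewer there is one more tool, called after "Request:" as name([rows], argument=value, ...), one row to a line, values as JSON. servo_tool: Moves the arm, as the interface text tells. Its arguments: {"type":"object","properties":{"motion":{"type":"array","items":{"type":"object","properties":{"linear":{"type":"array","items":{"type":"number"}},"yaw":{"type":"number"}}}},"grip":{"type":"number"},"newtons":{"type":"number"}},"required":["motion"]}

```bash
mkdir -p pics; ls; python3 - <<'E'
from station import bot, vision
import cv2, numpy as np
o=bot.get_obs(); print({k:np.round(v,3) for k,v in o.items()})
ims=[]
for c in ["scene","side","wrist"]:
    im=vision.read_camera(c); cv2.imwrite(f"pics/{c}0.png",im[:,:,::-1])
    p=vision.camera_params(c); print(c,p["fx"],p["cx"],p["cy"],np.round(p["R"],3).tolist(),np.round(p["t"],3), np.round(-p["R"].T@p["t"],3))
E
```

```text
pics
{'clock': np.float64(0.0), 'joint_pos': array([-1.271,  0.707, -0.028,  1.485,  0.022,  0.951, -0.075]), 'dq': array([ 0.001,  0.001, -0.   ,  0.001,  0.001, -0.002, -0.   ]), 'joint_torque': array([-1.0000e-03, -8.8323e+01,  1.2350e+00, -2.3616e+01,  1.7000e-02,
        7.0000e-03,  0.0000e+00]), 'ee_pos': array([0.193, 0.542, 0.256]), 'eef_rot': array([-0.   ,  0.17 ,  0.985, -0.001]), 'force': array([ 0.376, -0.052, -0.629]), 'torque': array([-0.014, -0.026,  0.006]), 'grasp_force': np.float64(0.0), 'grip_width': np.float64(0.997)}
scene 445.3200709366409 325.8261490093143 239.9995110700316 [[-0.752, 0.659, 0.018], [0.441, 0.524, -0.729], [-0.49, -0.54, -0.685]] [ 0.393 -0.135  1.477] [1.079 0.609 0.906]
side 589.1125616615648 315.9206387405182 240.35343039869323 [[0.714, -0.7, 0.006], [-0.38, -0.395, -0.837], [0.588, 0.595, -0.548]] [-0.376  0.238  1.165] [-0.326 -0.863  0.84 ]
wrist 353.01486797504265 316.0475400274892 238.72048224230798 [[0.335, 0.942, -0.001], [0.905, -0.321, 0.279], [0.262, -0.095, -0.96]] [-0.575 -0.036  0.378] [0.126 0.566 0.373]
```

View pics/scene0.png

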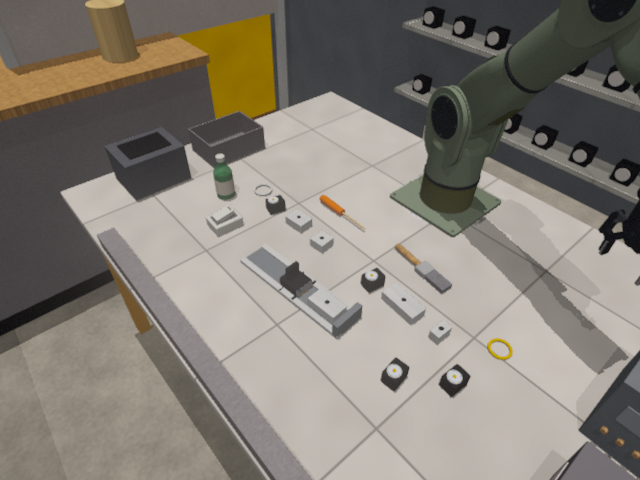

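View pics/side0.png

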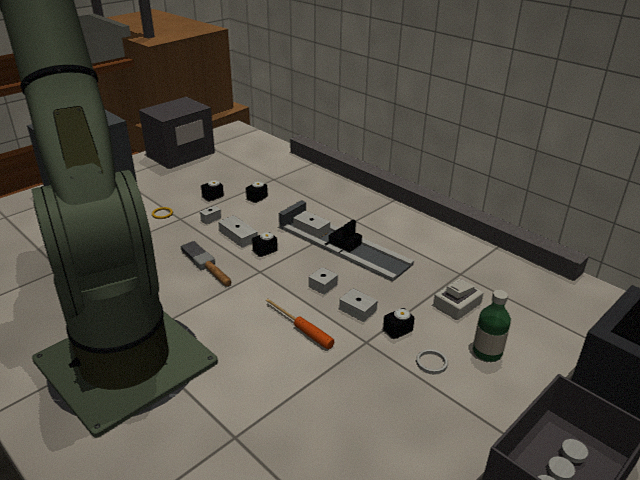

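The scene view shows four lamps, at (275,203), (372,279), (395,373) and (455,380), so the 28 mm blank is needed, probably the one at (440,332). The 88 mm blank sits in the rail between the stop and the carriage. I'll fit box poses to the masks next.

```bash
cat > h.py <<'E'
from station import bot, vision
import numpy as np, cv2
from scipy.optimize import minimize
def proj(p,X):
    c=np.atleast_2d(X)@p["R"].T+p["t"]; return np.c_[p["fx"]*c[:,0]/c[:,2]+p["cx"],p["fy"]*c[:,1]/c[:,2]+p["cy"]]
def onplane(p,uv,z):
    uv=np.atleast_2d(uv); d=np.c_[(uv[:,0]-p["cx"])/p["fx"],(uv[:,1]-p["cy"])/p["fy"],np.ones(len(uv))]@p["R"]
    C=-p["R"].T@p["t"]; return (C+d*((z-C[2])/d[:,2])[:,None])[:,:2]
def box(x,y,th,L,z0=0.):
    lx,ly,lz=L; c,s=np.cos(th),np.sin(th)
    P=np.array([[a*lx/2,b*ly/2] for a in(-1,1) for b in(-1,1)])@np.array([[c,s],[-s,c]])+[x,y]
    return np.vstack([np.c_[P,np.full(4,z0)],np.c_[P,np.full(4,z0+lz)]])
S=4
def iou(p,m,X):
    uv=proj(p,X); h=cv2.convexHull(uv.astype(np.float32))[:,0]
    ys,xs=np.nonzero(m); x0,y0=min(xs.min(),h[:,0].min())-3,min(ys.min(),h[:,1].min())-3
    x1,y1=max(xs.max(),h[:,0].max())+3,max(ys.max(),h[:,1].max())+3
    x0,y0,x1,y1=[int(v) for v in(x0,y0,x1,y1)]
    if (x1-x0)*(y1-y0)>400*400: return 0
    x0,y0=max(x0,0),max(y0,0)
    mm=cv2.resize(m[y0:y1,x0:x1].astype(np.uint8),None,fx=S,fy=S,interpolation=cv2.INTER_NEAREST)
    r=np.zeros_like(mm); cv2.fillConvexPoly(r,np.round(((h+.5-[x0,y0])*S-.5)*16).astype(np.int32),1,shift=4)
    return (mm&r).sum()/max(1,(mm|r).sum())
def fit(views,L,x,y,z0=0.,ths=np.arange(0,np.pi,np.pi/8)):
    """views: [(params,mask)]; best x,y,yaw"""
    f=lambda v:-sum(iou(p,m,box(v[0]/100,v[1]/100,v[2],L,z0)) for p,m in views)/len(views)
    best=None
    t0=sorted(ths,key=lambda t:f([x*100,y*100,t]))[:2]
    for t in t0:
        r=minimize(f,[x*100,y*100,t],method="Nelder-Mead",options=dict(initial_simplex=[[x*100,y*100,t],[x*100+1,y*100,t],[x*100,y*100+1,t],[x*100,y*100,t+.3]],xatol=.01,fatol=1e-4))
        if best is None or r.fun<best.fun: best=r
    return best.x[0]/100,best.x[1]/100,best.x[2],-best.fun
LAMP=(.054,.040,.042)
E
python3 - <<'E'
from h import *
P={c:vision.camera_params(c) for c in("scene","side")}
for q in("lamp_a","blank_28","blank_108","rail","carriage","panel","cleaner","bezel_ring"):
    for c in P:
        r=vision.masks_of(c,q)
        print(q,c,[(round(d["score"],2),np.round(d["location"]).astype(int).tolist(),int(d["pixels"].sum()),np.round(onplane(P[c],d["location"],.02)[0],3).tolist()) for d in r[:7]])
for q in("rail_stop","rail_line","carriage_fin","rocker_on","rail","panel"):
    for c in P:
        r=vision.mark_of(c,q); z={"rail_stop":.006,"carriage_fin":.076,"rocker_on":.057}.get(q,0)
        print(q,c,[(round(d["score"],2),np.round(onplane(P[c],d["location"],z)[0],4).tolist()) for d in r[:2]])
E
```

```text
lamp_a scene [(0.91, [394, 377], 597, [0.619, 0.338]), (0.87, [277, 206], 298, [0.462, -0.305]), (0.84, [372, 277], 410, [0.447, 0.099]), (0.78, [453, 376], 623, [0.518, 0.421])]
lamp_a side [(0.92, [258, 193], 339, [0.612, 0.324]), (0.84, [214, 189], 373, [0.531, 0.432]), (0.76, [262, 242], 442, [0.452, 0.118]), (0.7, [397, 327], 672, [0.447, -0.323])]
blank_28 scene [(0.94, [404, 304], 996, [0.45, 0.215]), (0.92, [326, 303], 832, [0.598, 0.086]), (0.87, [298, 217], 453, [0.444, -0.221]), (0.79, [441, 329], 337, [0.44, 0.325]), (0.66, [322, 244], 311, [0.465, -0.082])]
blank_28 side [(0.95, [357, 306], 902, [0.436, -0.221]), (0.64, [323, 285], 550, [0.436, -0.116]), (0.63, [238, 232], 694, [0.437, 0.198]), (0.55, [309, 225], 658, [0.592, 0.092]), (0.5, [209, 216], 269, [0.432, 0.317])]
blank_108 scene [(0.94, [404, 304], 996, [0.45, 0.215]), (0.92, [326, 303], 832, [0.598, 0.086]), (0.87, [298, 217], 453, [0.444, -0.221]), (0.79, [441, 329], 337, [0.44, 0.325]), (0.66, [322, 244], 311, [0.465, -0.082])]
blank_108 side [(0.95, [357, 306], 902, [0.436, -0.221]), (0.64, [323, 285], 550
[... 855 characters left out ...]
], 1882, [0.587, -0.464])]
bezel_ring scene [(0.47, [260, 186], 122, [0.44, -0.425])]
bezel_ring side [(0.85, [427, 366], 352, [0.4, -0.435])]
rail_stop scene [(0.69, [0.5957, 0.1519])]
rail_stop side [(0.77, [0.5999, 0.1547])]
rail_line scene [(0.83, [0.6088, -0.053])]
rail_line side [(0.61, [0.6137, -0.0297])]
carriage_fin scene [(0.68, [0.6116, -0.0362]), (0.48, [0.4979, 0.1456])]
carriage_fin side [(0.89, [0.6096, -0.0314]), (0.72, [0.3734, -0.2759])]
rocker_on scene [(0.66, [0.5948, -0.3604])]
rocker_on side [(0.7, [0.591, -0.3534])]
rail scene [(0.79, [0.6111, -0.0162])]
rail side [(0.78, [0.6125, -0.0125])]
panel scene [(0.86, [0.6194, -0.3515])]
panel side [(0.81, [0.6286, -0.3446])]
```

```bash
cat > survey.py <<'E'
from h import *
def assoc(q,zc,L=None,cams=("scene","side")):
    P={c:vision.camera_params(c) for c in cams}
    R={c:[d for d in vision.masks_of(c,q) if d["score"]>.25] for c in cams}
    out=[]
    for d in R[cams[0]]:
        a=onplane(P[cams[0]],d["location"],zc)[0]; v=[(P[cams[0]],d["pixels"])]
        for c in cams[1:]:
            e=[(np.hypot(*(onplane(P[c],k["location"],zc)[0]-a)),k) for k in R[c]]
            if e:
                m=min(e,key=lambda t:t[0])
                if m[0]<.045: v.append((P[c],m[1]["pixels"]))
        out.append((a,v))
    return out
def lamps():
    for a,v in assoc("lamp_a",.02):
        print("lamp n%d"%len(v),np.round(fit(v,LAMP,*a),4))
def blanks():
    for a,v in assoc("blank_28",.015):
        b=[(l,)+fit(v,(.05,l/1000,.03),*a,z0=.006 if abs(a[0]-.6)<.03 else 0) for l in(28,48,68,88,108)]
        b.sort(key=lambda t:-t[-1]); print("blank n%d"%len(v),[np.round(t,4).tolist() for t in b[:2]])
if __name__=="__main__":
    for c in("scene","side"): vision.read_camera(c)
    lamps(); blanks()
E
python3 survey.py; python3 - <<'E'
from h import *
P={c:vision.camera_params(c) for c in("scene","side")}
# rail end-stop/rail lower box fit: rail length unknown; print panel
v=[(P[c],vision.masks_of(c,"panel")[0]["pixels"]) for c in P]
print("panel",np.round(fit(v,(.09,.07,.040),.624,-.355),4))
E
```

```text
lamp n2 [0.6122 0.3325 0.2503 0.8399]
lamp n2 [0.5234 0.4271 0.0191 0.8377]
lamp n2 [ 0.4504  0.1057 -0.1145  0.8618]
lamp n2 [ 0.4593 -0.3172 -0.3686  0.7987]
blank n2 [[68.0, 0.4464, -0.2143, 0.1033, 0.9271], [88.0, 0.447, -0.2198, 3.229, 0.7823]]
blank n2 [[48.0, 0.4528, -0.0987, 1.6745, 0.9046], [28.0, 0.4531, -0.0998, 2.9012, 0.7379]]
blank n2 [[108.0, 0.445, 0.208, -0.0581, 0.9066], [88.0, 0.4452, 0.2132, -0.0366, 0.8505]]
blank n2 [[28.0, 0.4424, 0.3256, 3.1215, 0.895], [48.0, 0.4444, 0.3246, 0.4581, 0.6548]]
blank n2 [[88.0, 0.6002, 0.0921, 0.0332, 0.9049], [68.0, 0.6004, 0.0942, 0.0388, 0.8333]]
panel [ 0.6216 -0.3562  3.0983  0.8665]
```

```bash
python3 - <<'E'
import cv2
a=cv2.imread("pics/scene0.png")[235:340,230:370]; cv2.imwrite("pics/c1.png",cv2.resize(a,None,fx=5.5,fy=5.5,interpolation=cv2.INTER_CUBIC))
E
```

```text
(no output)
```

View pics/c1.png

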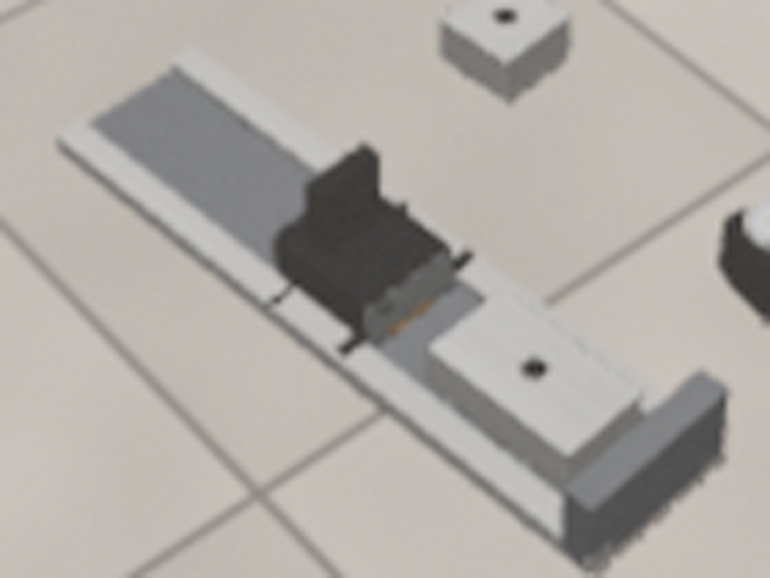

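The crop shows the carriage past the scribed line (tick near (275,300), pointer near (350,345)) and the 88 mm blank almost touching the stop. The fits identify every blank by length: the 28 is at (0.442,0.326). I'm moving above the rail now for a close look.

Request:
servo_tool([
  {"linear": [-57.5,-40.2,0],"yaw": 1.16},
  {"linear": [-57.5,-40.2,0],"yaw": 1.16},
  {"linear": [-57.5,-40.2,0],"yaw": 1.16},
  {"linear": [-57.5,-40.2,0],"yaw": 1.16},
  {"linear": [-57.5,-40.2,0],"yaw": 1.16},
  {"linear": [-57.5,-40.2,0],"yaw": 1.16},
  {"linear": [-57.5,-40.2,0],"yaw": 1.16},
  {"linear": [-57.5,-40.2,0],"yaw": 1.16},
  {"linear": [-57.5,-40.2,0],"yaw": 1.16},
  {"linear": [-57.5,-40.2,0],"yaw": 1.16},
  {"linear": [-57.5,-40.2,0],"yaw": 1.16},
  {"linear": [-57.5,-40.2,0],"yaw": 1.16},
], grip=1)

```text
clock: 3.45
ee_pos: [0.6007, -0.0337, 0.2559]
eef_rot: [0.001, 0.684, 0.73, -0.001]
force: [-0.6, 0.2, -0.5]
grip_width: 1.0
grasp_force: 0.0
```

```bash
cat >> h.py <<'E'
def pose():
    o=bot.get_obs(); w,x,y,z=o["eef_rot"]
    from scipy.spatial.transform import Rotation as Ro
    R=Ro.from_quat([x,y,z,w]).as_matrix(); return o["ee_pos"],R,np.arctan2(R[1,1],R[0,1]),o
def go(*targets):
    """each target (x,y,z,phi): shift in tool cm + yaw from now"""
    p,R,phi,o=pose(); print("t",round(float(o["clock"]),2),"tcp",np.round(p,4),"phi",round(float(phi),4),"f",np.round(o["force"],1))
    for t in targets:
        dy=(phi-t[3]+np.pi/2)%np.pi-np.pi/2
        print("  ->",np.round(t,4).tolist(),"linear",np.round(R.T@(np.array(t[:3])-p)*100,2).tolist(),"yaw",round(float(dy),3))
E
python3 - <<'E'
from h import *
go()
im=vision.read_camera("wrist"); cv2.imwrite("pics/w1.png",im[:,:,::-1])
p=vision.camera_params("wrist")
for q,z in(("rail_stop",.006),("rail_line",0),("carriage_fin",.076),("rail",0)):
    print(q,[(round(d["score"],2),np.round(d["location"],1).tolist(),np.round(onplane(p,d["location"],z)[0],4).tolist()) for d in vision.mark_of("wrist",q)[:2]])
E
```

```text
t 3.45 tcp [ 0.6007 -0.0337  0.2559] phi 0.0647 f [-0.6  0.2 -0.5]
rail_stop [(0.93, [324.8, 4.8], [0.5962, 0.1519])]
rail_line []
carriage_fin [(0.88, [331.4, 222.2], [0.6137, -0.0328])]
rail [(0.82, [326.2, 186.8], [0.6098, -0.0131])]
```

View pics/w1.png

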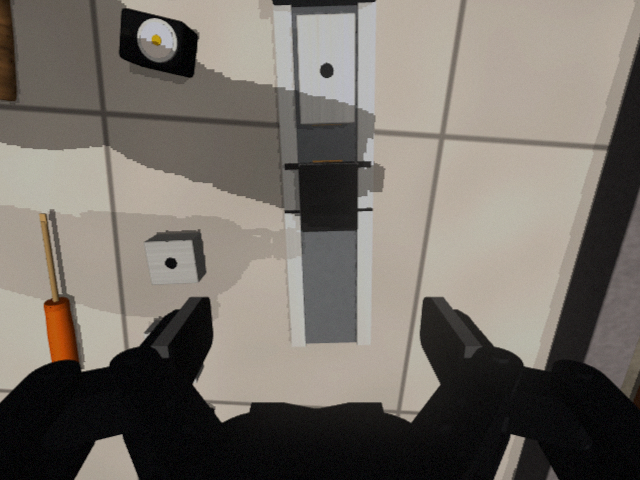

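The view shows the rail from the stop at row 3 to its open end at row 345. The scribed line is at row ~211 (columns 286–372) and the pointers at row ~165.

```bash
python3 - <<'E'
from h import *
p=vision.camera_params("wrist")
g=cv2.cvtColor(cv2.imread("pics/w1.png"),cv2.COLOR_BGR2GRAY).astype(float)
L=onplane(p,[[286,212],[372,210]],.012); print("line",L.round(4).tolist(),L.mean(0).round(4))
Q=onplane(p,[[285,166],[371,164]],.012); print("ptr",Q.round(4).tolist(),Q.mean(0).round(4))
pts={"l":[],"r":[]}
for r in list(range(20,100,10))+list(range(230,340,10)):
    row=g[r]; d=np.diff(cv2.GaussianBlur(row[None],(1,1),0)[0])
    # outer rail edges by expected column
    for k,(c0,c1) in {"l":(275,291),"r":(375,370)}.items():
        e=c0+(c1-c0)*(r-10)/335; w=np.arange(int(e)-6,int(e)+7); pts[k].append((w[np.argmax(abs(d[w]))]+.5,r))
for k in pts:
    X=onplane(p,pts[k],.012); f=np.polyfit(X[:,1],X[:,0],1,w=None); res=X[:,0]-np.polyval(f,X[:,1]); m=abs(res)<.003; f=np.polyfit(X[m,1],X[m,0],1); print(k,"x at y=0",f[1].round(4),"slope",f[0].round(4),m.sum(),np.std(X[m,0]-np.polyval(f,X[m,1])).round(4))
for z in(.006,):
    v=[(p,vision.masks_of("wrist","blank_88")[i]["pixels"]) for i in range(1)]
for d in vision.masks_of("wrist","blank_88"):
    a=onplane(p,d["location"],.02)[0]
    if abs(a[0]-.6)<.04: print("b88",np.round(fit([(p,d["pixels"])],(.05,.088,.03),*a,z0=.006),4),d["score"])
E
```

```text
line [[0.5681, -0.035], [0.6572, -0.0266]] [ 0.6127 -0.0308]
ptr [[0.5649, 0.012], [0.6508, 0.02]] [0.6078 0.016 ]
l x at y=0 0.5621 slope -0.1041 18 0.0009
r x at y=0 0.6552 slope -0.099 16 0.0004
b88 [0.5994 0.0986 0.1014 0.981 ] 0.79
```

```bash
cat >> h.py <<'E'
RA=.101; RO=np.array([.6098,-.011])
def rail(x,y): return RO+np.array([[np.cos(RA),-np.sin(RA)],[np.sin(RA),np.cos(RA)]])@[x,y]
def unrail(w): return np.array([[np.cos(RA),np.sin(RA)],[-np.sin(RA),np.cos(RA)]])@(np.asarray(w)-RO)
def plan(*calls,start=None):
    """chain of calls, each a list of targets (x,y,z,phi); start pose = now"""
    p,R,phi,o=pose(); print("t",round(float(o["clock"]),2),"tcp",np.round(p,4),"phi",round(float(phi),4))
    for c in calls:
        last,ly=p,0
        R=np.array([[-np.sin(phi),np.cos(phi),0],[np.cos(phi),np.sin(phi),0],[0,0,-1.]])
        for t in c:
            T=np.array(t[:3]); dy=(phi-t[3]+np.pi/2)%np.pi-np.pi/2
            n=max(np.linalg.norm(T-last)/.0625,abs(dy-ly)/.187)
            print("   lin",np.round(R.T@(T-p)*100,1).tolist(),"yaw",round(float(dy),2),"rows>=%.1f"%n); last,ly=T,dy
        p,phi=T,phi-dy; print(" --")
E
python3 - <<'E'
from h import *
f=rail(0,-.019); o=rail(0,-.146)
a=RA
plan([(*f,.11,a),(*f,.068,a)],[(*f,.068,a)],[(*o,.068,a)],[(*o,.13,a)])
b=unrail([.5994,.0986]); print(b)
E
```

```text
t 3.8 tcp [ 0.5994 -0.0284  0.2566] phi 0.0707
   lin [-0.2, 1.2, 14.7] yaw -0.03 rows>=2.4
   lin [-0.2, 1.2, 18.9] yaw -0.03 rows>=0.7
 --
   lin [0.0, 0.0, 0.0] yaw 0.0 rows>=0.0
 --
   lin [-12.7, 0.0, 0.0] yaw 0.0 rows>=2.0
 --
   lin [0.0, 0.0, -6.2] yaw 0.0 rows>=1.0
 --
[0.00070379 0.11009008]
```

The arm was still settling during that picture, so I'll re-measure now at rest.

```bash
cat > rl.py <<'E'
from h import *
def railmeasure(name):
    go(); p=vision.camera_params("wrist"); im=vision.read_camera("wrist"); go()
    cv2.imwrite(f"pics/{name}.png",im[:,:,::-1]); return p,cv2.cvtColor(im,cv2.COLOR_RGB2GRAY).astype(float)
def edge(p,g,P0,d,half=.006,z=.012):
    """strongest gray step along world dir d about world pts P0; returns world pts"""
    s=np.linspace(-half,half,61); out=[]
    for q in P0:
        W=np.c_[np.asarray(q)+s[:,None]*np.asarray(d),np.full(61,z)]; uv=proj(p,W).astype(np.float32)
        v=cv2.remap(g.astype(np.float32),uv[:,0][None],uv[:,1][None],cv2.INTER_LINEAR)[0]
        out.append((W[:,:2],v))
    return out
E
python3 - <<'E'
from rl import *
p,g=railmeasure("w2")
res={}
for k,sx in(("l",-.046),("r",.046)):
    P=[rail(sx,y) for y in list(np.arange(-.14,-.06,.01))+list(np.arange(.05,.14,.01))]; X=[]
    for W,v in edge(p,g,P,[1,.1],.010): X.append(W[np.argmax(abs(np.gradient(v)))])
    X=np.array(X); f=np.polyfit(X[:,1],X[:,0],1)
    for _ in range(3):
        r=X[:,0]-np.polyval(f,X[:,1]); m=abs(r)<=max(.001,np.median(abs(r))*1.5); f=np.polyfit(X[m,1],X[m,0],1)
    res[k]=f; print(k,f.round(4),m.sum())
c=(res["l"]+res["r"])/2; print("centre",c)
u=np.array([c[0],1]);u/=np.linalg.norm(u)
for k,y0 in(("line",-.021),("ptr",.026)):
    for sx in(-.036,-.039,.036,.039):
        W,v=edge(p,g,[rail(sx,y0)],u,.015)[0]; print(k,sx,W[np.argmin(v)].round(4),v.min().round())
for d in vision.masks_of("wrist","blank_88"):
    a=onplane(p,d["location"],.02)[0]
    if abs(a[0]-.6)<.04: print("b88",np.round(fit([(p,d["pixels"])],(.05,.088,.03),*a,z0=.006),4),d["score"])
for q,z in(("rail_stop",.006),("carriage_fin",.076),("rail",0)):
    print(q,[(round(d["score"],2),np.round(onplane(p,d["location"],z)[0],4).tolist()) for d in vision.mark_of("wrist",q)[:1]])
E
```

```text
t 3.8 tcp [ 0.5994 -0.0284  0.2566] phi 0.0707 f [ 0.3  0.4 -0.6]
t 3.85 tcp [ 0.5995 -0.0286  0.2566] phi 0.0705 f [-0.6 -0.3 -0.2]
l [-0.0934  0.5638] 14
r [-0.0955  0.6558] 17
centre [-0.09446189  0.60980523]
line -0.036 [ 0.5765 -0.04  ] 31.0
line -0.039 [ 0.5735 -0.0403] 30.0
line 0.036 [ 0.6482 -0.0327] 45.0
line 0.039 [ 0.6512 -0.0329] 46.0
ptr -0.036 [0.5718 0.0063] 20.0
ptr -0.039 [0.5688 0.006 ] 19.0
ptr 0.036 [0.6436 0.0125] 30.0
ptr 0.039 [0.6466 0.0118] 33.0
b88 [0.6016 0.0921 0.0912 0.9769] 0.71
rail_stop [(0.56, [0.5935, 0.1501])]
carriage_fin [(0.76, [0.612, -0.032])]
rail [(0.65, [0.6095, -0.0161])]
```

```bash
sed -i 's/^RA=.*/RA=.095; RO=np.array([.6110,-.0156])/' h.py; python3 - <<'E'
from h import *
f=rail(0,-.019); o=rail(0,-.147); a=RA
b=np.array([.6016,.0921]); print(unrail(b)); b=rail(0,unrail(b)[1])
d=(.49,0.0)
plan([(*f,.11,a),(*f,.068,a)],[(*o,.068,a)],[(*o,.13,a),(*b,.13,a),(*b,.041,a)],[(*b,.13,a),(*d,.13,a),(*d,.037,a)],[(*d,.15,a)])
E
```

```text
[0.0008585  0.10810603]
t 4.05 tcp [ 0.5996 -0.0294  0.2564] phi 0.0694
   lin [-0.6, 1.3, 14.6] yaw -0.03 rows>=2.4
   lin [-0.6, 1.3, 18.8] yaw -0.03 rows>=0.7
 --
   lin [-12.8, 0.0, 0.0] yaw 0.0 rows>=2.0
 --
   lin [0.0, 0.0, -6.2] yaw 0.0 rows>=1.0
   lin [25.5, -0.0, -6.2] yaw 0.0 rows>=4.1
   lin [25.5, -0.0, 2.7] yaw 0.0 rows>=1.4
 --
   lin [0.0, 0.0, -8.9] yaw 0.0 rows>=1.4
   lin [-8.1, -11.9, -8.9] yaw 0.0 rows>=2.3
   lin [-8.1, -11.9, 0.4] yaw 0.0 rows>=1.5
 --
   lin [0.0, 0.0, -11.3] yaw 0.0 rows>=1.8
 --
```

Request:
servo_tool([
  {"linear": [-0.6,1.3,12],"yaw": -0.03},
  {"linear": [-0.6,1.3,12],"yaw": -0.03},
  {"linear": [-0.6,1.3,14],"yaw": -0.03},
  {"linear": [-0.6,1.3,14.6],"yaw": -0.03},
  {"linear": [-0.6,1.3,16.5],"yaw": -0.03},
  {"linear": [-0.6,1.3,18.8],"yaw": -0.03},
  {"linear": [-0.6,1.3,18.8],"yaw": -0.03},
  {"linear": [-0.6,1.3,18.8],"yaw": -0.03},
])

```text
clock: 5.05
ee_pos: [0.6135, -0.0349, 0.0692]
eef_rot: [0.0, 0.671, 0.741, 0.0]
force: [-0.4, -0.6, 0.1]
grip_width: 1.003
grasp_force: 0.0
```

Request:
servo_tool([
  {"linear": [0,0,0],"yaw": 0},
  {"linear": [0,0,0],"yaw": 0},
  {"linear": [0,0,0],"yaw": 0},
  {"linear": [0,0,0],"yaw": 0},
  {"linear": [0,0,0],"yaw": 0},
  {"linear": [0,0,0],"yaw": 0},
], grip=0.2, newtons=40)

```text
clock: 5.8
ee_pos: [0.6134, -0.0349, 0.0688]
eef_rot: [0.0, 0.671, 0.741, 0.0]
force: [-0.3, 0.6, 6.4]
grip_width: 0.461
grasp_force: 39.7
```

Request:
servo_tool([
  {"linear": [-3,0,0]},
  {"linear": [-6,0,0]},
  {"linear": [-9,0,0]},
  {"linear": [-11,0,0]},
  {"linear": [-12.3,0,0]},
  {"linear": [-12.3,0,0]},
  {"linear": [-12.3,0,0]},
])

```text
invalid input
```

Request:
servo_tool([
  {"linear": [0,0,0]},
  {"linear": [0,0,0]},
  {"linear": [0,0,0]},
  {"linear": [0,0,-3]},
  {"linear": [0,0,-6.2]},
  {"linear": [6,0,-6.2]},
  {"linear": [12,0,-6.2]},
  {"linear": [18,0,-6.2]},
  {"linear": [24,0,-6.2]},
  {"linear": [25,0,-6.2]},
  {"linear": [25,0,-6.2]},
  {"linear": [25,0,-6.2]},
], grip=1)

```text
invalid input
```

```bash
python3 - <<'E'
from h import *
go(); p=vision.camera_params("wrist"); vision.read_camera("wrist")
for d in vision.masks_of("wrist","blank_88"):
    a=onplane(p,d["location"],.02)[0]
    print(a.round(3),d["score"].__round__(2),d["pixels"].sum())
    if abs(a[0]-.6)<.04: 
        b=fit([(p,d["pixels"])],(.05,.088,.03),*a,z0=.006);print("b88",np.round(b,4),unrail(b[:2]))
b=rail(0,.1081); a=RA; dd=(.49,0.0)
plan([(*b,.13,a),(*b,.041,a)],[(*b,.13,a),(*dd,.13,a),(*dd,.037,a)],[(*dd,.15,a)])
E
```

```text
t 5.8 tcp [ 0.6134 -0.0349  0.0688] phi 0.0989 f [-0.3  0.6  6.4]
[0.605 0.07 ] 0.76 13833
b88 [0.6018 0.0931 0.0774 0.9772] [0.00112308 0.10904776]
[ 0.468 -0.093] 0.63 8301
t 5.9 tcp [ 0.6133 -0.0348  0.0688] phi 0.0989
   lin [12.7, 0.0, -6.1] yaw 0.0 rows>=2.3
   lin [12.7, 0.0, 2.8] yaw 0.0 rows>=1.4
 --
   lin [0.0, 0.0, -8.9] yaw 0.0 rows>=1.4
   lin [-8.1, -11.9, -8.9] yaw 0.0 rows>=2.3
   lin [-8.1, -11.9, 0.4] yaw 0.0 rows>=1.5
 --
   lin [0.0, 0.0, -11.3] yaw 0.0 rows>=1.8
 --
```

Each row needs a yaw value, so I'll resend.

Request:
servo_tool([
  {"linear": [-3,0,0],"yaw": 0},
  {"linear": [-6,0,0],"yaw": 0},
  {"linear": [-9,0,0],"yaw": 0},
  {"linear": [-11,0,0],"yaw": 0},
  {"linear": [-12.3,0,0],"yaw": 0},
  {"linear": [-12.3,0,0],"yaw": 0},
  {"linear": [-12.3,0,0],"yaw": 0},
])

```text
clock: 6.78
ee_pos: [0.625, -0.1581, 0.0688]
eef_rot: [0.0, 0.671, 0.741, -0.0]
force: [-3.7, -2.1, 6.8]
grip_width: 0.46
grasp_force: 40.9
```

Request:
servo_tool([
  {"linear": [0,0,0],"yaw": 0},
  {"linear": [0,0,0],"yaw": 0},
  {"linear": [0,0,0],"yaw": 0},
  {"linear": [0,0,-3],"yaw": 0},
  {"linear": [0,0,-6.2],"yaw": 0},
  {"linear": [6,0,-6.2],"yaw": 0},
  {"linear": [12,0,-6.2],"yaw": 0},
  {"linear": [18,0,-6.2],"yaw": 0},
  {"linear": [24,0,-6.2],"yaw": 0},
  {"linear": [25,0,-6.2],"yaw": 0},
  {"linear": [25,0,-6.2],"yaw": 0},
  {"linear": [25,0,-6.2],"yaw": 0},
], grip=1)

```text
clock: 8.28
ee_pos: [0.6008, 0.0898, 0.1303]
eef_rot: [0.0, 0.672, 0.741, -0.0]
force: [-0.6, -0.7, -0.4]
grip_width: 1.004
grasp_force: 0.0
```

```bash
python3 - <<'E'
from h import *
go(); p=vision.camera_params("wrist"); im=vision.read_camera("wrist"); cv2.imwrite("pics/w3.png",im[:,:,::-1])
b=rail(0,.1085); a=RA; dd=(.49,0.0)
plan([(*b,.13,a),(*b,.041,a)],[(*b,.13,a),(*dd,.13,a),(*dd,.037,a)],[(*dd,.15,a)])
E
```

```text
t 8.28 tcp [0.6008 0.0898 0.1303] phi 0.0972 f [-0.6 -0.7 -0.4]
t 8.32 tcp [0.6008 0.0899 0.1303] phi 0.0971
   lin [0.3, 0.0, 0.0] yaw 0.0 rows>=0.0
   lin [0.3, 0.0, 8.9] yaw 0.0 rows>=1.4
 --
   lin [0.0, 0.0, -8.9] yaw 0.0 rows>=1.4
   lin [-8.1, -11.9, -8.9] yaw 0.0 rows>=2.3
   lin [-8.1, -11.9, 0.4] yaw 0.0 rows>=1.5
 --
   lin [0.0, 0.0, -11.3] yaw 0.0 rows>=1.8
 --
```

View pics/w3.png

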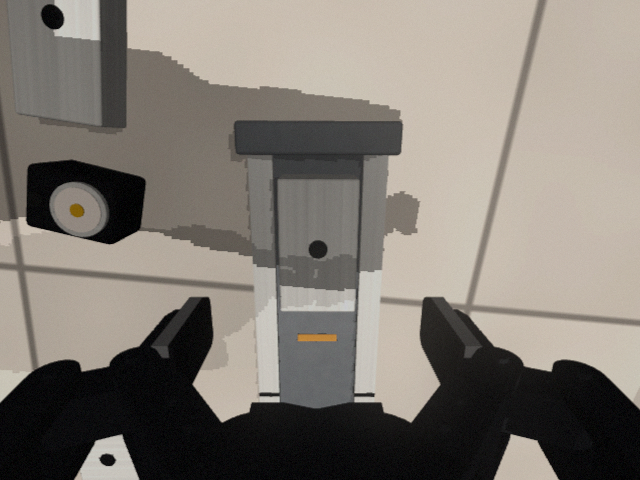

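The carriage is open, and the blank lies squarely in the channel (columns 278–358, hole at (318,249)). I'll grasp it now.

Request:
servo_tool([
  {"linear": [0.3,0,5],"yaw": 0},
  {"linear": [0.3,0,8],"yaw": 0},
  {"linear": [0.3,0,8.9],"yaw": 0},
  {"linear": [0.3,0,8.9],"yaw": 0},
])

```text
clock: 8.82
ee_pos: [0.6005, 0.0938, 0.0417]
eef_rot: [0.0, 0.672, 0.741, -0.0]
force: [0.5, -0.5, -0.2]
grip_width: 1.001
grasp_force: 0.0
```

Request:
servo_tool([
  {"linear": [0,0,0],"yaw": 0},
  {"linear": [0,0,0],"yaw": 0},
  {"linear": [0,0,0],"yaw": 0},
  {"linear": [0,0,0],"yaw": 0},
  {"linear": [0,0,0],"yaw": 0},
], grip=0.3, newtons=40)

```text
clock: 9.45
ee_pos: [0.6006, 0.0945, 0.0424]
eef_rot: [0.0, 0.671, 0.741, 0.0]
force: [-1.7, -0.0, 9.2]
grip_width: 0.576
grasp_force: 41.1
```

Request:
servo_tool([
  {"linear": [0,0,-3],"yaw": 0},
  {"linear": [0,0,-6],"yaw": 0},
  {"linear": [0,0,-8.9],"yaw": 0},
  {"linear": [-4,-6,-8.9],"yaw": 0},
  {"linear": [-8.1,-11.9,-8.9],"yaw": 0},
  {"linear": [-8.1,-11.9,-8.9],"yaw": 0},
  {"linear": [-8.1,-11.9,-8.9],"yaw": 0},
])

```text
clock: 10.32
ee_pos: [0.4896, 0.0013, 0.131]
eef_rot: [0.0, 0.672, 0.741, 0.0]
force: [0.2, -0.2, -1.3]
grip_width: 0.572
grasp_force: 43.1
```

```bash
python3 - <<'E'
from h import *
dd=(.49,0.0)
plan([(*dd,.06,RA),(*dd,.036,RA)],[(*dd,.16,RA)])
im=np.hstack([cv2.resize(vision.read_camera("scene")[200:400,240:500],(520,400)),]); cv2.imwrite("pics/s4.png",im[:,:,::-1])
import survey; survey.lamps()
E
```

```text
t 10.32 tcp [0.4896 0.0013 0.131 ] phi 0.0974
   lin [-0.1, 0.0, 7.1] yaw 0.0 rows>=1.1
   lin [-0.1, 0.0, 9.5] yaw 0.0 rows>=0.4
 --
   lin [0.0, 0.0, -12.4] yaw 0.0 rows>=2.0
 --
lamp n2 [0.4499 0.1059 3.1021 0.8607]
lamp n2 [ 0.4584 -0.3184  2.9401  0.8649]
lamp n2 [0.6114 0.3314 0.2766 0.8274]
lamp n2 [0.5234 0.4274 0.0051 0.8474]
lamp n1 [ 0.4386 -0.4128  2.4794  0.4608]
lamp n1 [ 0.6048 -0.3915  2.4904  0.4928]
```

View pics/s4.png

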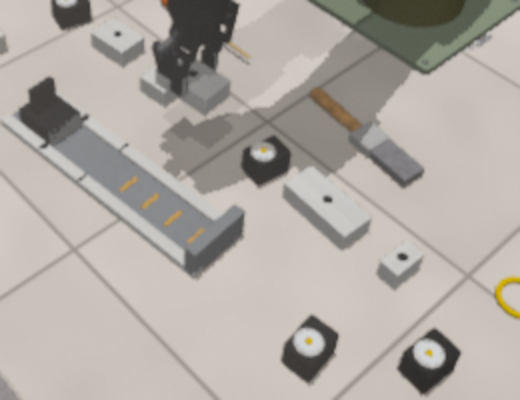

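The view shows the blank held over the clear spot at crop (195,85), the rail empty, and all lamps where measured. I'll set the blank down, then look at the nearest lamp.

Request:
servo_tool([
  {"linear": [-0.1,0,5],"yaw": 0},
  {"linear": [-0.1,0,8],"yaw": 0},
  {"linear": [-0.1,0,9.2],"yaw": 0},
  {"linear": [-0.1,0,9.4],"yaw": 0},
  {"linear": [-0.1,0,9.4],"yaw": 0},
])

```text
clock: 11.1
ee_pos: [0.4904, 0.0014, 0.0369]
eef_rot: [0.0, 0.671, 0.741, 0.0]
force: [1.1, -0.6, -0.8]
grip_width: 0.572
grasp_force: 43.3
```

Request:
servo_tool([
  {"linear": [0,0,0],"yaw": 0},
  {"linear": [0,0,0],"yaw": 0},
  {"linear": [0,0,0],"yaw": 0},
  {"linear": [0,0,-5],"yaw": 0},
  {"linear": [0,0,-11],"yaw": 0},
  {"linear": [5,-4,-15],"yaw": 0.14},
  {"linear": [9,-4,-16],"yaw": 0.14},
  {"linear": [9,-4,-16],"yaw": 0.14},
  {"linear": [9,-4,-16],"yaw": 0.14},
  {"linear": [9,-4,-16],"yaw": 0.14},
], grip=0.75)

```text
clock: 12.35
ee_pos: [0.4414, 0.0857, 0.196]
eef_rot: [-0.0, 0.722, 0.692, -0.0]
force: [-0.3, -0.5, 0.4]
grip_width: 0.75
grasp_force: 0.0
```

```bash
cat >> h.py <<'E'
def wlook(q,L,near,z0=0.,r=.06,save=None):
    """fit nearest instance of q to world xy near, in wrist picture"""
    p=vision.camera_params("wrist"); im=vision.read_camera("wrist")
    if save: cv2.imwrite(f"pics/{save}.png",im[:,:,::-1])
    c=[(np.hypot(*(onplane(p,d["location"],z0+L[2]*.7)[0]-near)),d) for d in vision.masks_of("wrist",q)]
    c=[t for t in c if t[0]<r]
    if not c: print("none",q); return None
    d=min(c,key=lambda t:t[0])[1]; b=fit([(p,d["pixels"])],L,*onplane(p,d["location"],z0+L[2]*.7)[0],z0=z0)
    b=(b[0],b[1],(b[2]+np.pi/2)%np.pi-np.pi/2,b[3]); print(q,np.round(b,4),"score",round(d["score"],2)); return b
def pickplan(b,y,zg=.036,zp=.043,zl=.13):
    """pick at b, place at rail y"""
    t=rail(0,y); plan([(b[0],b[1],.09,b[2]),(b[0],b[1],zg,b[2])],[(b[0],b[1],zl,b[2]),(*t,zl,RA),(*t,zp,RA)])
E
python3 - <<'E'
from h import *
b=wlook("lamp_a",LAMP,[.45,.106],save="w5")
if b: pickplan(b,.146)
E
```

```text
none lamp_a
```

View pics/w5.png

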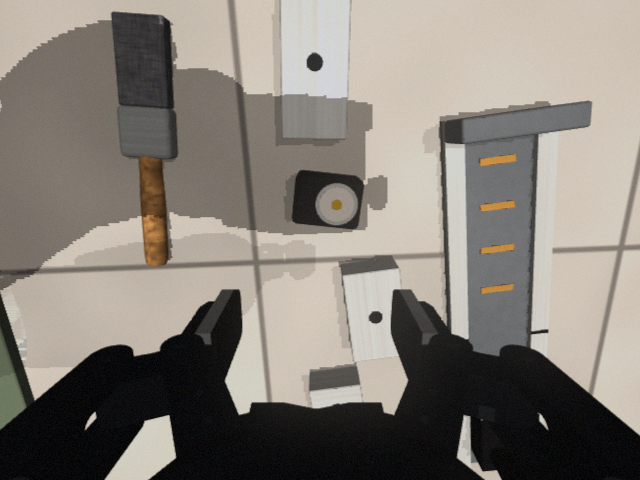

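The 88 blank lies flat beside the 48. The lamp is in plain view at (329,200), but the network missed it, so I'll retry with a dark-region fallback.

```bash
python3 - <<'E'
import re
s=open("h.py").read()
s=s.replace('''    if not c: print("none",q); return None
    d=min(c,key=lambda t:t[0])[1];''','''    if not c:  # fallback: dark blob with its lens filled
        print("fallback"); u,v=proj(p,[[near[0],near[1],.02]])[0]
        k=(im.max(2)<60).astype(np.uint8); k[300:]=0; n,lab,st,ce=cv2.connectedComponentsWithStats(k)
        i=min([j for j in range(1,n) if st[j,4]>300],key=lambda j:np.hypot(ce[j,0]-u,ce[j,1]-v))
        h=cv2.convexHull(np.argwhere(lab==i)[:,::-1].astype(np.int32)); m=np.zeros((480,640),np.uint8); cv2.fillConvexPoly(m,h,1)
        c=[(0,dict(pixels=m>0,location=ce[i],score=0))]
    d=min(c,key=lambda t:t[0])[1];''')
open("h.py","w").write(s)
E
python3 - <<'E'
from h import *
b=wlook("lamp_a",LAMP,[.45,.106])
if b: pickplan(b,.146)
E
```

```text
lamp_a [ 0.4512  0.1072 -0.1979  0.917 ] score 0.82
t 12.55 tcp [0.4413 0.0862 0.1961] phi -0.0421
   lin [2.1, 0.9, 10.6] yaw 0.16 rows>=1.7
   lin [2.1, 0.9, 16.0] yaw 0.16 rows>=0.9
 --
   lin [0.0, 0.0, -9.4] yaw 0.0 rows>=1.5
   lin [5.1, 13.9, -9.4] yaw -0.29 rows>=2.4
   lin [5.1, 13.9, -0.7] yaw -0.29 rows>=1.4
 --
```

Request:
servo_tool([
  {"linear": [2.1,0.9,5],"yaw": 0.11},
  {"linear": [2.1,0.9,10.6],"yaw": 0.11},
  {"linear": [2.1,0.9,10.6],"yaw": 0.11},
  {"linear": [2.1,0.9,14],"yaw": 0.11},
  {"linear": [2.1,0.9,16],"yaw": 0.11},
  {"linear": [2.1,0.9,16],"yaw": 0.11},
], grip=1)

```text
clock: 13.3
ee_pos: [0.4515, 0.107, 0.0375]
eef_rot: [0.0, 0.759, 0.652, 0.0]
force: [-0.5, 0.0, -0.8]
grip_width: 1.003
grasp_force: 0.0
```

Request:
servo_tool([
  {"linear": [0,0,0],"yaw": 0},
  {"linear": [0,0,0],"yaw": 0},
  {"linear": [0,0,0],"yaw": 0},
  {"linear": [0,0,0],"yaw": 0},
  {"linear": [0,0,0],"yaw": 0},
  {"linear": [0,0,-4],"yaw": 0},
  {"linear": [0,0,-9.4],"yaw": 0},
  {"linear": [0,0,-9.4],"yaw": 0},
], grip=0.3, newtons=40)

```text
clock: 14.3
ee_pos: [0.4521, 0.1078, 0.1338]
eef_rot: [0.001, 0.758, 0.652, 0.002]
force: [-1.1, -0.1, -2.0]
grip_width: 0.629
grasp_force: 45.8
```

```bash
python3 - <<'E'
from h import *
t=rail(0,.141); plan([(*t,.13,RA),(*t,.060,RA)],[(*t,.042,RA)])
n=(.523,.427); plan([(*t,.13,RA),(*n,.19,0)],start=None)
E
```

```text
t 14.3 tcp [0.4521 0.1078 0.1338] phi -0.1506
   lin [3.9, 14.1, 0.4] yaw -0.25 rows>=2.3
   lin [3.9, 14.1, 7.4] yaw -0.25 rows>=1.1
 --
   lin [0.0, 0.0, 1.8] yaw 0.0 rows>=0.3
 --
t 14.3 tcp [0.4521 0.1078 0.1338] phi -0.1506
   lin [3.9, 14.1, 0.4] yaw -0.25 rows>=2.3
   lin [32.6, 2.2, -5.6] yaw -0.15 rows>=5.1
 --
```

Request:
servo_tool([
  {"linear": [2,7,0.2],"yaw": -0.12},
  {"linear": [3.9,14.1,0.4],"yaw": -0.25},
  {"linear": [3.9,14.1,0.4],"yaw": -0.25},
  {"linear": [3.9,14.1,0.4],"yaw": -0.25},
  {"linear": [3.9,14.1,4],"yaw": -0.25},
  {"linear": [3.9,14.1,7.4],"yaw": -0.25},
  {"linear": [3.9,14.1,8.5],"yaw": -0.25},
  {"linear": [3.9,14.1,9.0],"yaw": -0.25},
  {"linear": [3.9,14.1,9.0],"yaw": -0.25},
])

```text
clock: 15.42
ee_pos: [0.5966, 0.1247, 0.0413]
eef_rot: [0.001, 0.671, 0.741, 0.001]
force: [3.2, 0.3, 3.6]
grip_width: 0.621
grasp_force: 52.2
```

```bash
python3 - <<'E'
from h import *
t=rail(0,.141); plan([(*t,.043,RA)],[(*t,.15,RA),(.523,.41,.196,.01)])
E
```

```text
t 15.43 tcp [0.5966 0.1247 0.0413] phi 0.0988
   lin [-0.0, 0.1, -0.2] yaw 0.0 rows>=0.0
 --
   lin [0.0, 0.0, -10.7] yaw 0.0 rows>=1.7
   lin [29.1, -4.7, -15.3] yaw 0.08 rows>=4.8
 --
```

Request:
servo_tool([
  {"linear": [0,0,0],"yaw": 0},
  {"linear": [0,0,0],"yaw": 0},
  {"linear": [0,0,0],"yaw": 0},
  {"linear": [0,0,-5],"yaw": 0},
  {"linear": [0,0,-10.7],"yaw": 0},
  {"linear": [6,-1,-15.3],"yaw": 0.08},
  {"linear": [12,-2,-15.3],"yaw": 0.08},
  {"linear": [18,-3,-15.3],"yaw": 0.08},
  {"linear": [24,-4,-15.3],"yaw": 0.08},
  {"linear": [29.1,-4.7,-15.3],"yaw": 0.08},
  {"linear": [29.1,-4.7,-15.3],"yaw": 0.08},
  {"linear": [29.1,-4.7,-15.3],"yaw": 0.08},
], grip=1)

```text
clock: 16.92
ee_pos: [0.5209, 0.409, 0.1931]
eef_rot: [0.0, 0.7, 0.714, -0.0]
force: [1.2, -1.3, -0.4]
grip_width: 1.0
grasp_force: 0.0
```

Request:
servo_tool([
  {"linear": [0,0,0],"yaw": 0},
  {"linear": [0,0,0],"yaw": 0},
])

```text
clock: 17.18
ee_pos: [0.5212, 0.4089, 0.1934]
eef_rot: [0.0, 0.701, 0.713, -0.0]
force: [0.5, -0.2, 0.6]
grip_width: 1.0
grasp_force: 0.0
```

```bash
python3 - <<'E'
from h import *
b=wlook("lamp_a",LAMP,[.523,.427],save="w6")
if b: pickplan(b,.095)
for c in ("scene",): vision.read_camera(c)
p=vision.camera_params("scene")
for d in vision.masks_of("scene","lamp_a"):
    a=onplane(p,d["location"],.02)[0]; print(a.round(3),unrail(a).round(3),round(d["score"],2))
E
```

```text
lamp_a [ 0.5234  0.4288 -0.0815  0.9158] score 0.98
t 17.27 tcp [0.5211 0.4092 0.1934] phi 0.0183
   lin [2.0, 0.3, 10.3] yaw 0.1 rows>=1.7
   lin [2.0, 0.3, 15.7] yaw 0.1 rows>=0.9
 --
   lin [0.0, 0.0, -9.4] yaw 0.0 rows>=1.5
   lin [-34.2, 10.7, -9.4] yaw -0.18 rows>=5.7
   lin [-34.2, 10.7, -0.7] yaw -0.18 rows>=1.4
 --
[0.613 0.329] [0.035 0.343] 0.91
[0.595 0.115] [-0.004  0.131] 0.87
[ 0.455 -0.318] [-0.184 -0.286] 0.75
[0.516 0.426] [-0.053  0.449] 0.71
```

View pics/w6.png

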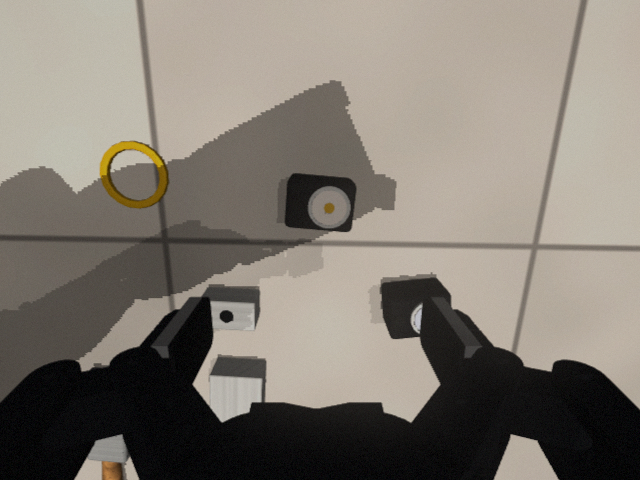

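The lamp is at (321,203), almost square to the gripper. I'll grasp it.

Request:
servo_tool([
  {"linear": [2,0.3,5],"yaw": 0.07},
  {"linear": [2,0.3,10.3],"yaw": 0.07},
  {"linear": [2,0.3,10.3],"yaw": 0.07},
  {"linear": [2,0.3,14],"yaw": 0.07},
  {"linear": [2,0.3,15.7],"yaw": 0.07},
  {"linear": [2,0.3,15.7],"yaw": 0.07},
], grip=1)

```text
clock: 18.12
ee_pos: [0.5237, 0.4296, 0.037]
eef_rot: [0.0, 0.725, 0.689, -0.0]
force: [-0.5, -0.4, 0.5]
grip_width: 0.998
grasp_force: 0.0
```

Request:
servo_tool([
  {"linear": [0,0,0],"yaw": 0},
  {"linear": [0,0,0],"yaw": 0},
  {"linear": [0,0,0],"yaw": 0},
  {"linear": [0,0,0],"yaw": 0},
  {"linear": [0,0,0],"yaw": 0},
  {"linear": [0,0,-4],"yaw": 0},
  {"linear": [0,0,-9.4],"yaw": 0},
  {"linear": [0,0,-9.4],"yaw": 0},
], grip=0.3)

```text
clock: 19.12
ee_pos: [0.5249, 0.4306, 0.1349]
eef_rot: [0.0, 0.725, 0.689, 0.003]
force: [0.7, -0.4, -2.1]
grip_width: 0.627
grasp_force: 43.5
```

```bash
python3 - <<'E'
from h import *
t=rail(0,.095); plan([(*t,.13,RA),(*t,.042,RA)],[(*t,.15,RA),(.612,.305,.196,.20)])
E
```

```text
t 19.12 tcp [0.5249 0.4306 0.1349] phi -0.0509
   lin [-34.7, 9.5, 0.5] yaw -0.15 rows>=5.8
   lin [-34.7, 9.5, 9.3] yaw -0.15 rows>=1.4
 --
   lin [0.0, 0.0, -10.8] yaw 0.0 rows>=1.7
   lin [22.4, 3.1, -15.4] yaw -0.1 rows>=3.7
 --
```

Request:
servo_tool([
  {"linear": [-6,1.6,0.5],"yaw": -0.15},
  {"linear": [-12,3.3,0.5],"yaw": -0.15},
  {"linear": [-18,5,0.5],"yaw": -0.15},
  {"linear": [-24,6.6,0.5],"yaw": -0.15},
  {"linear": [-30,8.2,0.5],"yaw": -0.15},
  {"linear": [-34.7,9.5,0.5],"yaw": -0.15},
  {"linear": [-34.7,9.5,0.5],"yaw": -0.15},
  {"linear": [-34.7,9.5,0.5],"yaw": -0.15},
  {"linear": [-34.7,9.5,5],"yaw": -0.15},
  {"linear": [-34.7,9.5,8],"yaw": -0.15},
  {"linear": [-34.7,9.5,9.2],"yaw": -0.15},
  {"linear": [-34.7,9.5,9.2],"yaw": -0.15},
])

```text
clock: 20.62
ee_pos: [0.6003, 0.0796, 0.0384]
eef_rot: [-0.0, 0.671, 0.742, -0.0]
force: [0.5, 0.2, -1.1]
grip_width: 0.622
grasp_force: 51.0
```

Request:
servo_tool([
  {"linear": [0,0,0],"yaw": 0},
  {"linear": [0,0,0],"yaw": 0},
])

```text
clock: 20.88
ee_pos: [0.6006, 0.0788, 0.0384]
eef_rot: [0.0, 0.671, 0.741, 0.0]
force: [-0.0, -0.3, -1.5]
grip_width: 0.622
grasp_force: 51.0
```

Request:
servo_tool([
  {"linear": [0,0,0],"yaw": 0},
  {"linear": [0,0,0],"yaw": 0},
  {"linear": [0,0,0],"yaw": 0},
  {"linear": [0,0,-5],"yaw": 0},
  {"linear": [0,0,-10.8],"yaw": 0},
  {"linear": [6,1,-15.4],"yaw": -0.1},
  {"linear": [12,2,-15.4],"yaw": -0.1},
  {"linear": [18,3,-15.4],"yaw": -0.1},
  {"linear": [22.4,3.1,-15.4],"yaw": -0.1},
  {"linear": [22.4,3.1,-15.4],"yaw": -0.1},
  {"linear": [22.4,3.1,-15.4],"yaw": -0.1},
  {"linear": [22.4,3.1,-15.4],"yaw": -0.1},
], grip=1)

```text
clock: 22.38
ee_pos: [0.6097, 0.3031, 0.1924]
eef_rot: [0.0, 0.634, 0.773, -0.0]
force: [-0.0, -0.1, 0.2]
grip_width: 0.995
grasp_force: 0.0
```

```bash
python3 - <<'E'
from h import *
b=wlook("lamp_a",LAMP,[.612,.332],save="w7")
if b: pickplan(b,.049)
vision.read_camera("scene")
p=vision.camera_params("scene")
for d in vision.masks_of("scene","lamp_a"):
    a=onplane(p,d["location"],.02)[0]; print(a.round(3),unrail(a).round(3),round(d["score"],2))
E
```

```text
lamp_a [0.6116 0.3335 0.0951 0.9144] score 0.75
t 22.48 tcp [0.6096 0.3034 0.1925] phi 0.1978
   lin [2.9, 0.8, 10.2] yaw 0.1 rows>=1.7
   lin [2.9, 0.8, 15.6] yaw 0.1 rows>=0.9
 --
   lin [0.0, 0.0, -9.4] yaw 0.0 rows>=1.5
   lin [-29.8, -3.4, -9.4] yaw 0.0 rows>=4.8
   lin [-29.8, -3.4, -0.7] yaw 0.0 rows>=1.4
 --
[ 0.456 -0.302] [-0.181 -0.27 ] 0.81
[0.613 0.333] [0.035 0.346] 0.72
[ 0.622 -0.355] [-0.021 -0.339] 0.64
[0.586 0.108] [-0.013  0.126] 0.57
[0.598 0.068] [-0.005  0.085] 0.56
```

View pics/w7.png

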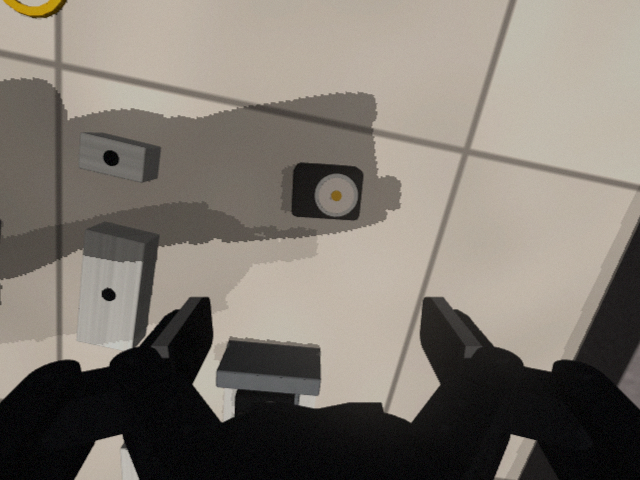

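The lamp is at (327,191), roughly square to the gripper. I'll grasp it.

Request:
servo_tool([
  {"linear": [2.9,0.8,5],"yaw": 0.07},
  {"linear": [2.9,0.8,10.2],"yaw": 0.07},
  {"linear": [2.9,0.8,10.2],"yaw": 0.07},
  {"linear": [2.9,0.8,14],"yaw": 0.07},
  {"linear": [2.9,0.8,15.6],"yaw": 0.07},
  {"linear": [2.9,0.8,15.6],"yaw": 0.07},
  {"linear": [2.9,0.8,15.6],"yaw": 0.07},
], grip=1)

```text
clock: 23.45
ee_pos: [0.6122, 0.3345, 0.0382]
eef_rot: [0.0, 0.66, 0.751, 0.001]
force: [0.5, 0.5, 0.6]
grip_width: 1.001
grasp_force: 0.0
```

Request:
servo_tool([
  {"linear": [0,0,0],"yaw": 0},
  {"linear": [0,0,0],"yaw": 0},
  {"linear": [0,0,0],"yaw": 0},
  {"linear": [0,0,0],"yaw": 0},
  {"linear": [0,0,0],"yaw": 0},
], grip=0.3)

```text
clock: 24.08
ee_pos: [0.6118, 0.3344, 0.0372]
eef_rot: [0.0, 0.66, 0.751, 0.0]
force: [-0.9, 0.7, 7.1]
grip_width: 0.628
grasp_force: 42.7
```

Request:
servo_tool([
  {"linear": [0,0,-4],"yaw": 0},
  {"linear": [0,0,-9.4],"yaw": 0},
  {"linear": [0,0,-9.4],"yaw": 0},
  {"linear": [0,0,-9.4],"yaw": 0},
  {"linear": [0,0,-9.4],"yaw": 0},
])

```text
clock: 24.7
ee_pos: [0.611, 0.3341, 0.129]
eef_rot: [-0.0, 0.66, 0.751, -0.001]
force: [-0.5, 0.7, -2.3]
grip_width: 0.622
grasp_force: 43.8
```

```bash
python3 - <<'E'
from h import *
t=rail(0,.049); plan([(*t,.13,RA)],[(*t,.043,RA)],[(*t,.15,RA),(.44,.305,.196,0)])
E
```

```text
t 24.7 tcp [0.611  0.3341 0.129 ] phi 0.1289
   lin [-29.8, -4.3, -0.1] yaw 0.03 rows>=4.8
 --
   lin [0.0, 0.0, 8.7] yaw 0.0 rows>=1.4
 --
   lin [0.0, 0.0, -10.7] yaw 0.0 rows>=1.7
   lin [28.6, -14.0, -15.3] yaw 0.09 rows>=5.2
 --
```

Request:
servo_tool([
  {"linear": [-6,-0.9,-0.1],"yaw": 0.03},
  {"linear": [-12,-1.7,-0.1],"yaw": 0.03},
  {"linear": [-18,-2.6,-0.1],"yaw": 0.03},
  {"linear": [-24,-3.5,-0.1],"yaw": 0.03},
  {"linear": [-29.8,-4.3,-0.1],"yaw": 0.03},
  {"linear": [-29.8,-4.3,-0.1],"yaw": 0.03},
  {"linear": [-29.8,-4.3,-0.1],"yaw": 0.03},
  {"linear": [-29.8,-4.3,-0.1],"yaw": 0.03},
])

```text
clock: 25.7
ee_pos: [0.607, 0.0345, 0.1309]
eef_rot: [-0.0, 0.671, 0.742, -0.0]
force: [0.4, 0.6, -3.3]
grip_width: 0.623
grasp_force: 43.7
```

```bash
python3 - <<'E'
from h import *
p=vision.camera_params("wrist"); im=vision.read_camera("wrist"); cv2.imwrite("pics/w8.png",im[:,:,::-1])
t=rail(0,.049); plan([(*t,.043,RA)],[(*t,.15,RA),(.44,.305,.196,0)])
E
```

```text
t 25.75 tcp [0.607  0.0344 0.131 ] phi 0.1006
   lin [-0.1, -0.1, 8.8] yaw 0.01 rows>=1.4
 --
   lin [0.0, 0.0, -10.7] yaw 0.0 rows>=1.7
   lin [28.6, -14.0, -15.3] yaw 0.09 rows>=5.2
 --
```

View pics/w8.png

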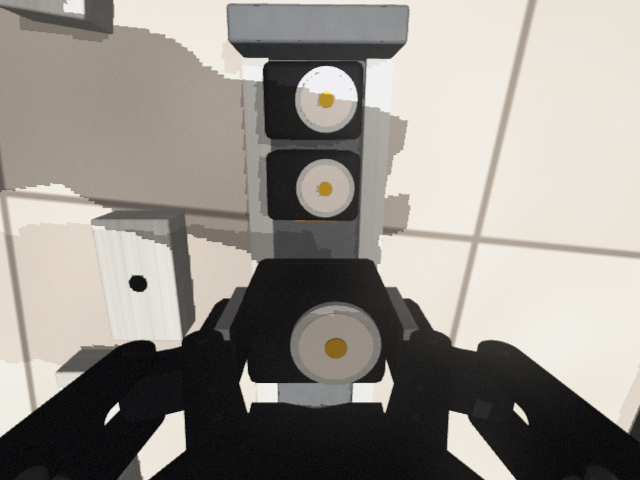

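Two lamps sit squarely in the channel at (315,100) and (315,187), and the third is held straight. I'll lower it.

Request:
servo_tool([
  {"linear": [-0.1,-0.1,4],"yaw": 0.01},
  {"linear": [-0.1,-0.1,7],"yaw": 0.01},
  {"linear": [-0.1,-0.1,8.4],"yaw": 0.01},
  {"linear": [-0.1,-0.1,8.8],"yaw": 0.01},
  {"linear": [-0.1,-0.1,8.8],"yaw": 0.01},
])

```text
clock: 26.38
ee_pos: [0.6066, 0.0323, 0.0441]
eef_rot: [0.0, 0.675, 0.738, 0.0]
force: [0.4, 0.5, -1.7]
grip_width: 0.623
grasp_force: 43.7
```

Request:
servo_tool([
  {"linear": [0,0,0],"yaw": 0},
  {"linear": [0,0,0],"yaw": 0},
  {"linear": [0,0,0],"yaw": 0},
  {"linear": [0,0,-5],"yaw": 0},
  {"linear": [0,0,-10.7],"yaw": 0},
  {"linear": [6,-3,-15.3],"yaw": 0.09},
  {"linear": [11,-5.6,-15.3],"yaw": 0.09},
  {"linear": [16,-8.4,-15.3],"yaw": 0.09},
  {"linear": [22,-11.2,-15.3],"yaw": 0.09},
  {"linear": [28.6,-14,-15.3],"yaw": 0.09},
  {"linear": [28.6,-14,-15.3],"yaw": 0.09},
  {"linear": [28.6,-14,-15.3],"yaw": 0.09},
], grip=1)

```text
clock: 27.88
ee_pos: [0.441, 0.3052, 0.1963]
eef_rot: [0.0, 0.707, 0.707, 0.0]
force: [1.8, -1.4, 0.5]
grip_width: 1.0
grasp_force: 0.0
```

```bash
python3 - <<'E'
from h import *
b=wlook("blank_28",(.05,.028,.03),[.442,.326],save="w9")
if b: pickplan(b,-.037,zg=.034,zp=.042)
vision.read_camera("scene"); vision.read_camera("side")
import survey; survey.lamps()
E
```

```text
blank_28 [ 0.4433  0.3263 -0.0253  0.9404] score 0.77
t 27.98 tcp [0.4421 0.3033 0.1964] phi -0.0025
   lin [2.3, 0.1, 10.6] yaw 0.02 rows>=1.7
   lin [2.3, 0.1, 16.2] yaw 0.02 rows>=0.9
 --
   lin [0.0, 0.0, -9.6] yaw 0.0 rows>=1.5
   lin [-37.4, 18.1, -9.6] yaw -0.12 rows>=6.6
   lin [-37.4, 18.1, -0.8] yaw -0.12 rows>=1.4
 --
lamp n2 [0.5998 0.0762 0.0418 0.6648]
lamp n2 [0.5968 0.107  0.0372 0.5346]
lamp n2 [0.6061 0.0301 0.1636 0.7515]
lamp n2 [ 0.4587 -0.3177  2.7606  0.8292]
```

Request:
servo_tool([
  {"linear": [2.3,0.1,5],"yaw": 0.02},
  {"linear": [2.3,0.1,10.6],"yaw": 0.02},
  {"linear": [2.3,0.1,10.6],"yaw": 0.02},
  {"linear": [2.3,0.1,14],"yaw": 0.02},
  {"linear": [2.3,0.1,16.2],"yaw": 0.02},
  {"linear": [2.3,0.1,16.2],"yaw": 0.02},
  {"linear": [2.3,0.1,16.2],"yaw": 0.02},
], grip=1)

```text
clock: 29.05
ee_pos: [0.4433, 0.3278, 0.0364]
eef_rot: [0.0, 0.715, 0.699, 0.001]
force: [0.8, -0.1, -0.1]
grip_width: 0.999
grasp_force: 0.0
```

Request:
servo_tool([
  {"linear": [0,0,0],"yaw": 0},
  {"linear": [0,0,0],"yaw": 0},
  {"linear": [0,0,0],"yaw": 0},
  {"linear": [0,0,0],"yaw": 0},
  {"linear": [0,0,0],"yaw": 0},
], grip=0.3)

```text
clock: 29.68
ee_pos: [0.4426, 0.3277, 0.0351]
eef_rot: [-0.0, 0.715, 0.7, 0.0]
force: [-1.8, -0.5, 12.4]
grip_width: 0.575
grasp_force: 40.0
```

Request:
servo_tool([
  {"linear": [0,0,-4],"yaw": 0},
  {"linear": [0,0,-9.6],"yaw": 0},
  {"linear": [0,0,-9.6],"yaw": 0},
  {"linear": [0,0,-9.6],"yaw": 0},
  {"linear": [0,0,-9.6],"yaw": 0},
])

```text
clock: 30.3
ee_pos: [0.442, 0.3273, 0.1294]
eef_rot: [-0.0, 0.715, 0.7, -0.001]
force: [-0.2, 0.4, -0.6]
grip_width: 0.575
grasp_force: 43.4
```

```bash
python3 - <<'E'
from h import *
t=rail(0,.009); plan([(*t,.13,RA)],[(*t,.041,RA)],[(*t,.15,RA),(.459,-.34,.196,-.3)])
E
```

```text
t 30.3 tcp [0.442  0.3273 0.1294] phi -0.021
   lin [-33.0, 17.5, -0.1] yaw -0.12 rows>=6.0
 --
   lin [0.0, 0.0, 8.9] yaw 0.0 rows>=1.4
 --
   lin [0.0, 0.0, -10.9] yaw 0.0 rows>=1.7
   lin [-31.8, -18.2, -15.5] yaw 0.4 rows>=5.9
 --
```

Request:
servo_tool([
  {"linear": [-5.5,2.9,-0.1],"yaw": -0.12},
  {"linear": [-11,5.8,-0.1],"yaw": -0.12},
  {"linear": [-16.5,8.8,-0.1],"yaw": -0.12},
  {"linear": [-22,11.7,-0.1],"yaw": -0.12},
  {"linear": [-27.5,14.6,-0.1],"yaw": -0.12},
  {"linear": [-33,17.5,-0.1],"yaw": -0.12},
  {"linear": [-33,17.5,-0.1],"yaw": -0.12},
  {"linear": [-33,17.5,-0.1],"yaw": -0.12},
  {"linear": [-33,17.5,-0.1],"yaw": -0.12},
])

```text
clock: 31.42
ee_pos: [0.6101, -0.0047, 0.131]
eef_rot: [-0.0, 0.671, 0.742, -0.0]
force: [-0.2, 0.2, -0.9]
grip_width: 0.575
grasp_force: 43.3
```

```bash
python3 - <<'E'
from h import *
p=vision.camera_params("wrist"); im=vision.read_camera("wrist"); cv2.imwrite("pics/w10.png",im[:,:,::-1])
t=rail(0,.009); plan([(*t,.041,RA)],[(*t,.15,RA),(.459,-.34,.196,-.3)])
E
```

```text
t 31.48 tcp [ 0.6101 -0.0048  0.1311] phi 0.1006
   lin [-0.2, -0.0, 9.0] yaw 0.01 rows>=1.4
 --
   lin [0.0, 0.0, -10.9] yaw 0.0 rows>=1.7
   lin [-31.8, -18.2, -15.5] yaw 0.4 rows>=5.9
 --
```

View pics/w10.png

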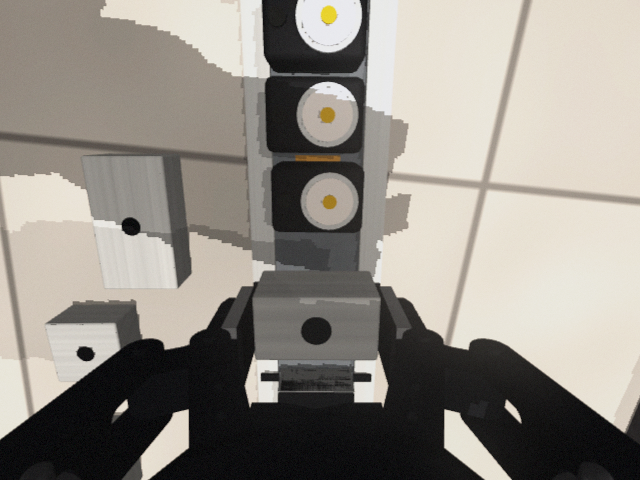

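Three lamps stand in the rail, and the blank is held straight above the free deck with the carriage jaw at row ~377. I'll lower it.

Request:
servo_tool([
  {"linear": [-0.2,0,4],"yaw": 0.01},
  {"linear": [-0.2,0,7],"yaw": 0.01},
  {"linear": [-0.2,0,8.6],"yaw": 0.01},
  {"linear": [-0.2,0,9.0],"yaw": 0.01},
  {"linear": [-0.2,0,9.0],"yaw": 0.01},
])

```text
clock: 32.1
ee_pos: [0.611, -0.0078, 0.0422]
eef_rot: [0.0, 0.675, 0.738, 0.0]
force: [1.0, 0.3, -0.6]
grip_width: 0.575
grasp_force: 43.4
```

Request:
servo_tool([
  {"linear": [0,0,0],"yaw": 0},
  {"linear": [0,0,0],"yaw": 0},
  {"linear": [0,0,0],"yaw": 0},
  {"linear": [0,0,-5],"yaw": 0},
  {"linear": [0,0,-10.9],"yaw": 0},
  {"linear": [-5.3,-3,-15.5],"yaw": 0.2},
  {"linear": [-10.6,-6,-15.5],"yaw": 0.3},
  {"linear": [-16,-9.1,-15.5],"yaw": 0.4},
  {"linear": [-21,-12.1,-15.5],"yaw": 0.4},
  {"linear": [-27,-15.1,-15.5],"yaw": 0.4},
  {"linear": [-31.8,-18.2,-15.5],"yaw": 0.4},
  {"linear": [-31.8,-18.2,-15.5],"yaw": 0.4},
], grip=1)

```text
clock: 33.6
ee_pos: [0.4548, -0.3451, 0.1965]
eef_rot: [0.001, 0.81, 0.586, -0.001]
force: [-0.1, 0.1, 0.2]
grip_width: 1.0
grasp_force: 0.0
```

Request:
servo_tool([
  {"linear": [0,0,0],"yaw": 0},
  {"linear": [0,0,0],"yaw": 0},
])

```text
clock: 33.85
ee_pos: [0.4584, -0.3396, 0.1963]
eef_rot: [-0.0, 0.808, 0.59, 0.0]
force: [0.1, 0.1, -0.5]
grip_width: 1.002
grasp_force: 0.0
```

```bash
python3 - <<'E'
from h import *
b=wlook("lamp_a",LAMP,[.459,-.317],save="w11")
if b: pickplan(b,-.031)
E
```

```text
lamp_a [ 0.4588 -0.3167 -0.1778  0.9029] score 0.72
t 33.95 tcp [ 0.4583 -0.3399  0.1963] phi -0.3093
   lin [2.2, -0.7, 10.6] yaw -0.13 rows>=1.7
   lin [2.2, -0.7, 16.0] yaw -0.13 rows>=0.9
 --
   lin [0.0, 0.0, -9.4] yaw 0.0 rows>=1.5
   lin [29.3, 10.5, -9.4] yaw -0.27 rows>=5.0
   lin [29.3, 10.5, -0.7] yaw -0.27 rows>=1.4
 --
```

View pics/w11.png

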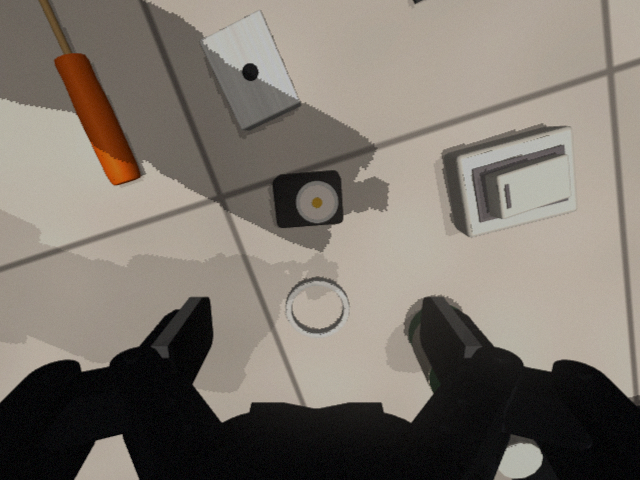

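The lamp is at (310,200), with the switch panel at (515,185), the ring at (317,307) and the bottle behind. All are clear of the grasp.

Request:
servo_tool([
  {"linear": [2.2,-0.7,5],"yaw": -0.09},
  {"linear": [2.2,-0.7,10.6],"yaw": -0.09},
  {"linear": [2.2,-0.7,10.6],"yaw": -0.09},
  {"linear": [2.2,-0.7,14],"yaw": -0.09},
  {"linear": [2.2,-0.7,16],"yaw": -0.09},
  {"linear": [2.2,-0.7,16],"yaw": -0.09},
  {"linear": [2.2,-0.7,16],"yaw": -0.09},
], grip=1)

```text
clock: 34.83
ee_pos: [0.4584, -0.3184, 0.0383]
eef_rot: [0.001, 0.781, 0.625, 0.0]
force: [0.4, -0.7, 0.1]
grip_width: 1.001
grasp_force: 0.0
```

Request:
servo_tool([
  {"linear": [0,0,0],"yaw": 0},
  {"linear": [0,0,0],"yaw": 0},
  {"linear": [0,0,0],"yaw": 0},
  {"linear": [0,0,0],"yaw": 0},
  {"linear": [0,0,0],"yaw": 0},
], grip=0.3)

```text
clock: 35.45
ee_pos: [0.4579, -0.3181, 0.0372]
eef_rot: [0.0, 0.781, 0.625, 0.0]
force: [-0.3, 1.4, 11.7]
grip_width: 0.624
grasp_force: 40.7
```

Request:
servo_tool([
  {"linear": [0,0,-4],"yaw": 0},
  {"linear": [0,0,-9.8],"yaw": 0},
  {"linear": [0,0,-9.8],"yaw": 0},
  {"linear": [0,0,-9.8],"yaw": 0},
  {"linear": [0,0,-9.8],"yaw": 0},
])

```text
clock: 36.08
ee_pos: [0.4573, -0.3176, 0.1334]
eef_rot: [-0.001, 0.781, 0.625, -0.0]
force: [-1.0, -0.7, -0.8]
grip_width: 0.623
grasp_force: 44.5
```

```bash
python3 - <<'E'
from h import *
t=rail(0,-.031); plan([(*t,.134,RA)],[(*t,.043,RA)])
E
```

```text
t 36.08 tcp [ 0.4573 -0.3176  0.1334] phi -0.2211
   lin [29.9, 9.3, -0.1] yaw -0.32 rows>=5.0
 --
   lin [0.0, 0.0, 9.1] yaw 0.0 rows>=1.5
 --
```

Request:
servo_tool([
  {"linear": [6,1.9,-0.1],"yaw": -0.1},
  {"linear": [12,3.7,-0.1],"yaw": -0.2},
  {"linear": [18,5.6,-0.1],"yaw": -0.32},
  {"linear": [24,7.5,-0.1],"yaw": -0.32},
  {"linear": [29.9,9.3,-0.1],"yaw": -0.32},
  {"linear": [29.9,9.3,-0.1],"yaw": -0.32},
  {"linear": [29.9,9.3,-0.1],"yaw": -0.32},
  {"linear": [29.9,9.3,-0.1],"yaw": -0.32},
  {"linear": [29.9,9.3,-0.1],"yaw": -0.32},
])

```text
clock: 37.2
ee_pos: [0.6137, -0.0474, 0.1353]
eef_rot: [0.0, 0.672, 0.741, -0.0]
force: [-0.4, 0.2, -1.1]
grip_width: 0.624
grasp_force: 44.4
```

```bash
python3 - <<'E'
from h import *
p=vision.camera_params("wrist"); im=vision.read_camera("wrist"); cv2.imwrite("pics/w12.png",im[:,:,::-1])
t=rail(0,-.031); f=rail(0,-.143); plan([(*t,.043,RA)],[(*t,.15,RA),(*f,.15,RA),(*f,.068,RA)])
E
```

```text
t 37.25 tcp [ 0.6138 -0.0473  0.1353] phi 0.0979
   lin [0.1, 0.0, 9.2] yaw 0.0 rows>=1.5
 --
   lin [0.0, 0.0, -10.7] yaw 0.0 rows>=1.7
   lin [-11.2, 0.0, -10.7] yaw 0.0 rows>=1.8
   lin [-11.2, 0.0, -2.5] yaw 0.0 rows>=1.3
 --
```

View pics/w12.png

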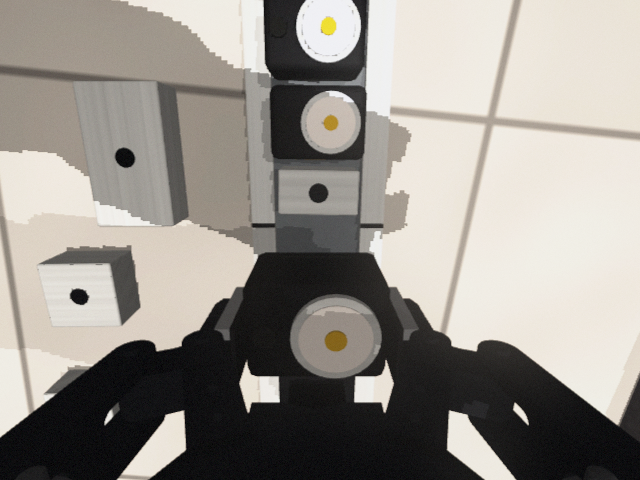

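The blank sits square between the lamps and the last lamp is straight above free deck. I'll lower it, release, and go to the fin.

Request:
servo_tool([
  {"linear": [0.1,0,4],"yaw": 0},
  {"linear": [0.1,0,7],"yaw": 0},
  {"linear": [0.1,0,8.6],"yaw": 0},
  {"linear": [0.1,0,9.2],"yaw": 0},
  {"linear": [0.1,0,9.2],"yaw": 0},
])

```text
clock: 37.88
ee_pos: [0.6142, -0.0457, 0.0441]
eef_rot: [0.0, 0.671, 0.741, 0.0]
force: [0.5, 0.1, -1.1]
grip_width: 0.625
grasp_force: 44.5
```

Request:
servo_tool([
  {"linear": [0,0,0],"yaw": 0},
  {"linear": [0,0,0],"yaw": 0},
  {"linear": [0,0,0],"yaw": 0},
  {"linear": [0,0,-5],"yaw": 0},
  {"linear": [0,0,-10.7],"yaw": 0},
  {"linear": [0,0,-10.7],"yaw": 0},
  {"linear": [-5.6,0,-10.7],"yaw": 0},
  {"linear": [-11.2,0,-10.7],"yaw": 0},
  {"linear": [-11.2,0,-10.7],"yaw": 0},
  {"linear": [-11.2,0,-7],"yaw": 0},
  {"linear": [-11.2,0,-2.5],"yaw": 0},
  {"linear": [-11.2,0,-2.5],"yaw": 0},
], grip=1)

```text
clock: 39.38
ee_pos: [0.6234, -0.156, 0.0657]
eef_rot: [-0.002, 0.671, 0.741, -0.001]
force: [0.7, 0.5, 1.4]
grip_width: 1.004
grasp_force: 0.0
```

Request:
servo_tool([
  {"linear": [0,0,0],"yaw": 0},
  {"linear": [0,0,0],"yaw": 0},
  {"linear": [0,0,0],"yaw": 0},
  {"linear": [0,0,0],"yaw": 0},
  {"linear": [0,0,0],"yaw": 0},
  {"linear": [0,0,0],"yaw": 0},
], grip=0.2)

```text
clock: 40.12
ee_pos: [0.6249, -0.1573, 0.0699]
eef_rot: [0.0, 0.671, 0.741, -0.0]
force: [-7.1, -0.4, 14.1]
grip_width: 0.462
grasp_force: 39.9
```

```bash
python3 - <<'E'
from h import *
go(); print(unrail(pose()[0][:2]))
E
```

```text
t 40.12 tcp [ 0.6249 -0.1573  0.0699] phi 0.0986 f [-7.1 -0.4 14.1]
[ 0.00039335 -0.1424111 ]
```

Request:
servo_tool([
  {"linear": [1.5,0,0],"yaw": 0},
  {"linear": [3,0,0],"yaw": 0},
  {"linear": [4,0,0],"yaw": 0},
  {"linear": [4.6,0,0],"yaw": 0},
  {"linear": [5.1,0,0],"yaw": 0},
  {"linear": [5.6,0,0],"yaw": 0},
  {"linear": [6.1,0,0],"yaw": 0},
  {"linear": [6.6,0,0],"yaw": 0},
  {"linear": [6.9,0,0],"yaw": 0},
  {"linear": [7.1,0,0],"yaw": 0},
  {"linear": [7.1,0,0],"yaw": 0},
])

```text
clock: 41.5
ee_pos: [0.6183, -0.0873, 0.0699]
eef_rot: [0.001, 0.671, 0.741, -0.0]
force: [-4.1, -3.6, 10.3]
grip_width: 0.463
grasp_force: 40.7
```

```bash
python3 - <<'E'
from h import *
p=vision.camera_params("wrist"); im=vision.read_camera("wrist"); cv2.imwrite("pics/w13.png",im[:,:,::-1]); go(); print(unrail(pose()[0][:2]))
E
```

```text
t 41.55 tcp [ 0.6183 -0.0872  0.0699] phi 0.0985 f [-3.6 -2.4 12. ]
[ 0.00046247 -0.07199402]
```

View pics/w13.png

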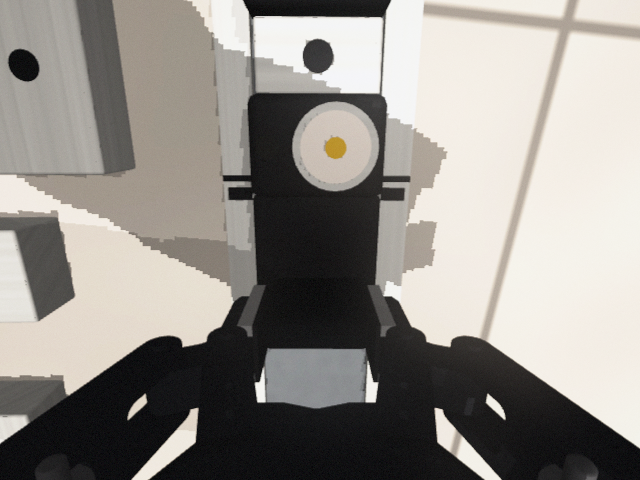

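The scribed line is at row 178 and the pointers at row 193, so a few mm remain. The row is closed up ahead of the jaw. I'll continue slowly.

Request:
servo_tool([
  {"linear": [0.2,0,0],"yaw": 0},
  {"linear": [0.4,0,0],"yaw": 0},
  {"linear": [0.4,0,0],"yaw": 0},
  {"linear": [0.4,0,0],"yaw": 0},
])

```text
clock: 42.05
ee_pos: [0.6179, -0.0833, 0.0699]
eef_rot: [0.001, 0.671, 0.741, 0.0]
force: [-2.5, -4.1, 11.4]
grip_width: 0.459
grasp_force: 40.7
```

Request:
servo_tool([
  {"linear": [0.1,0,0],"yaw": 0},
  {"linear": [0.2,0,0],"yaw": 0},
  {"linear": [0.2,0,0],"yaw": 0},
  {"linear": [0.2,0,0],"yaw": 0},
])

```text
clock: 42.55
ee_pos: [0.6179, -0.0831, 0.0699]
eef_rot: [0.002, 0.672, 0.741, -0.001]
force: [-1.0, -13.1, 8.7]
grip_width: 0.465
grasp_force: 40.3
```

```bash
cat > lp.py <<'E'
from h import *
def chk():
    p=vision.camera_params("wrist"); im=vision.read_camera("wrist").astype(np.float32).min(2); go(); print("rail",unrail(pose()[0][:2]).round(4))
    s=np.arange(-.045,.016,.00025)
    for sx in(-.040,-.036,.036,.040):
        W=np.array([[*rail(sx,y),.012] for y in s]); uv=proj(p,W).astype(np.float32)
        v=cv2.remap(im,uv[:,0][None],uv[:,1][None],cv2.INTER_LINEAR)[0]
        d=v<(np.median(v)*.55); ch=np.flatnonzero(np.diff(d.astype(int))); print(sx,"dark edges at rail y mm",(s[ch]*1000).round(1).tolist())
E
python3 -c "from lp import *; chk()"
```

```text
t 42.6 tcp [ 0.6179 -0.083   0.0699] phi 0.0974 f [ -2.1 -13.3   8.9]
rail [ 0.0004 -0.0678]
-0.04 dark edges at rail y mm [-27.5, -19.2]
-0.036 dark edges at rail y mm [-27.2, -19.2]
0.036 dark edges at rail y mm [-27.2, -19.5]
0.04 dark edges at rail y mm [-27.5, -19.5]
```

The force rose to 13 N with almost no travel, so the row is snug. I'll check numerically where the pointers are relative to the line, using the earlier picture with the two separate.

```bash
python3 - <<'E'
from lp import *
p=dict(vision.camera_params("wrist")); d=pose()[0]-np.array([.6183,-.0872,.0699]); C=-p["R"].T@p["t"]-d; p["t"]=-p["R"]@C
im=cv2.imread("pics/w13.png").astype(np.float32).min(2); s=np.arange(-.045,-.005,.0005)
def prof(im,p,sx):
    W=np.array([[*rail(sx,y),.012] for y in s]); uv=proj(p,W).astype(np.float32)
    return cv2.remap(im,uv[:,0][None],uv[:,1][None],cv2.INTER_LINEAR)[0]
p2=vision.camera_params("wrist"); im2=vision.read_camera("wrist").astype(np.float32).min(2)
for sx in(-.038,.038):
    a,b=prof(im,p,sx),prof(im2,p2,sx)
    for y,u,v in zip(s,a,b):
        if -.036<y<-.015: print(sx,round(y*1000,1),int(u),int(v))
lamps=[]
for m in vision.masks_of("wrist","lamp_a"): print("lamp",unrail(onplane(p2,m["location"],.046)[0]).round(4))
E
```

```text
-0.038 -36.0 161 163
-0.038 -35.5 160 162
-0.038 -35.0 161 161
-0.038 -34.5 163 162
-0.038 -34.0 163 162
-0.038 -33.5 163 158
-0.038 -33.0 161 162
-0.038 -32.5 158 161
-0.038 -32.0 141 159
-0.038 -31.5 90 161
-0.038 -31.0 31 160
-0.038 -30.5 20 163
-0.038 -30.0 20 160
-0.038 -29.5 22 162
-0.038 -29.0 22 160
-0.038 -28.5 19 162
-0.038 -28.0 20 157
-0.038 -27.5 19 122
-0.038 -27.0 17 43
-0.038 -26.5 20 21
-0.038 -26.0 22 20
-0.038 -25.5 33 19
-0.038 -25.0 85 20
-0.038 -24.5 131 21
-0.038 -24.0 147 22
-0.038 -23.5 161 20
-0.038 -23.0 158 20
-0.038 -22.5 131 18
-0.038 -22.0 67 21
-0.038 -21.5 22 23
-0.038 -21.0 19 16
-0.038 -20.5 21 18
-0.038 -20.0 20 20
-0.038 -19.5 54 44
-0.038 -19.0 132 111
-0.038 -18.5 164 163
-0.038 -18.0 164 161
-0.038 -17.5 164 161
-0.038 -17.0 162 161
-0.038 -16.5 162 162
-0.038 -16.0 162 162
-0.038 -15.5 159 162
0.038 -36.0 167 164
0.038 -35.5 165 164
0.038 -35.0 164 164
0.038 -34.5 166 165
0.038 -34.0 165 163
0.038 -33.5 166 167
0.038 -33.0 165 164
0.038 -32.5 165 164
0.038 -32.0 153 165
0.038 -31.5 90 165
0.038 -31.0 47 166
0.038 -30.5 42 166
0.038 -30.0 43 165
0.038 -29.5 44 165
0.038 -29.0 46 165
0.038 -28.5 45 166
0.038 -28.0 45 162
0.038 -27.5 44 132
0.038 -27.0 46 71
0.038 -26.5 46 44
0.038 -26.0 47 45
0.038 -25.5 69 44
0.038 -25.0 137 43
0.038 -24.5 167 43
0.038 -24.0 166 43
0.038 -23.5 166 45
0.038 -23.0 166 45
0.038 -22.5 138 43
0.038 -22.0 50 44
0.038 -21.5 45 45
0.038 -21.0 49 44
0.038 -20.5 46 43
0.038 -20.0 52 45
0.038 -19.5 86 74
0.038 -19.0 148 141
0.038 -18.5 167 165
0.038 -18.0 170 166
0.038 -17.5 171 169
0.038 -17.0 170 166
0.038 -16.5 169 165
0.038 -16.0 169 166
0.038 -15.5 167 165
lamp [0.0008 0.0463]
lamp [ 0.0004 -0.0001]
```

The pointers' front edge is at −21 mm, level with the line centre, and the last lamp is where it should be. The carriage is closed on the line. I'll release it, rise, and move over the panel.

Request:
servo_tool([
  {"linear": [0,0,0],"yaw": 0},
  {"linear": [0,0,0],"yaw": 0},
  {"linear": [0,0,0],"yaw": 0},
  {"linear": [0,0,-4],"yaw": 0},
  {"linear": [0,0,-9],"yaw": 0},
  {"linear": [0,0,-13],"yaw": 0},
  {"linear": [-6,-1.2,-13],"yaw": 0.1},
  {"linear": [-12,-2.4,-13],"yaw": 0.1},
  {"linear": [-18,-3.6,-13],"yaw": 0.1},
  {"linear": [-24,-4.8,-13],"yaw": 0.1},
  {"linear": [-28.3,-5.6,-13],"yaw": 0.1},
  {"linear": [-28.3,-5.6,-13],"yaw": 0.1},
], grip=1)

```text
clock: 44.2
ee_pos: [0.5879, -0.371, 0.1978]
eef_rot: [0.0, 0.709, 0.705, -0.001]
force: [0.2, 0.1, 0.2]
grip_width: 1.002
grasp_force: 0.0
```

Request:
servo_tool([
  {"linear": [0,0,0],"yaw": 0},
  {"linear": [0,0,0],"yaw": 0},
  {"linear": [0,0,0],"yaw": 0},
  {"linear": [0,0,0],"yaw": 0},
], grip=0)

```text
clock: 44.7
ee_pos: [0.5897, -0.3671, 0.1984]
eef_rot: [0.0, 0.707, 0.707, -0.0]
force: [0.5, -0.5, 0.1]
grip_width: 0.144
grasp_force: 0.0
```

```bash
python3 - <<'E'
from h import *
go(); p=vision.camera_params("wrist"); im=vision.read_camera("wrist"); cv2.imwrite("pics/w14.png",im[:,:,::-1])
for q,z in(("rocker_on",.057),("panel",0)):
    for d in vision.mark_of("wrist",q)[:2]: print(q,round(d["score"],2),np.round(d["location"]),onplane(p,d["location"],z)[0].round(4))
for d in vision.masks_of("wrist","panel")[:2]:
    a=onplane(p,d["location"],.03)[0]; print("panel",round(d["score"],2),np.round(fit([(p,d["pixels"])],(.09,.07,.04),*a,ths=np.arange(-.4,.5,.1)),4))
for c in("scene","side"):
    vision.read_camera(c); pc=vision.camera_params(c)
    for d in vision.mark_of(c,"cleaner")[:1]: print(c,"cleaner base",onplane(pc,d["location"],0)[0].round(3),round(d["score"],2))
    for q,z in(("rocker_on",.057),):
        for d in vision.mark_of(c,q)[:1]: print(c,q,round(d["score"],2),onplane(pc,d["location"],z)[0].round(4))
E
```

```text
t 44.7 tcp [ 0.5897 -0.3671  0.1984] phi -0.0005 f [ 0.5 -0.5  0.1]
rocker_on 0.56 [331. 216.] [ 0.6007 -0.3535]
panel 0.95 [348. 204.] [ 0.6185 -0.3553]
panel 0.66 [ 0.6208 -0.3538 -0.0981  0.9004]
panel 0.45 [ 0.4334 -0.4428  0.9176  0.1679]
scene cleaner base [ 0.549 -0.484] 0.79
scene rocker_on 0.58 [ 0.5994 -0.3525]
side cleaner base [ 0.544 -0.479] 0.93
side rocker_on 0.75 [0.5453 0.0864]
```

Request:
servo_tool([
  {"linear": [1.4,0.5,4],"yaw": 0},
  {"linear": [1.4,0.5,8],"yaw": 0},
  {"linear": [1.4,0.5,10.5],"yaw": 0},
  {"linear": [1.4,0.5,10.8],"yaw": 0},
  {"linear": [1.4,0.5,10.8],"yaw": 0},
  {"linear": [1.4,0.5,10.8],"yaw": 0},
], grip=0)

```text
clock: 45.95
ee_pos: [0.595, -0.3538, 0.0916]
eef_rot: [0.001, 0.707, 0.707, 0.0]
force: [-0.4, 0.7, -0.2]
grip_width: -0.003
grasp_force: 0.0
```

Request:
servo_tool([
  {"linear": [0,0,0.4],"yaw": 0},
  {"linear": [0,0,0.8],"yaw": 0},
  {"linear": [0,0,1.0],"yaw": 0},
  {"linear": [0,0,1.2],"yaw": 0},
  {"linear": [0,0,1.2],"yaw": 0},
])

```text
clock: 46.58
ee_pos: [0.5946, -0.3535, 0.0782]
eef_rot: [0.0, 0.707, 0.707, -0.0]
force: [-0.3, 0.0, -0.4]
grip_width: 0.001
grasp_force: 0.0
```

Request:
servo_tool([
  {"linear": [0,0,0.2],"yaw": 0},
  {"linear": [0,0,0.4],"yaw": 0},
  {"linear": [0,0,0.4],"yaw": 0},
  {"linear": [0,0,0.4],"yaw": 0},
])

```text
clock: 47.08
ee_pos: [0.5948, -0.3535, 0.0743]
eef_rot: [0.0, 0.707, 0.707, 0.0]
force: [-0.0, 0.2, 0.5]
grip_width: 0.0
grasp_force: 0.2
```

Request:
servo_tool([
  {"linear": [0,0,0.2],"yaw": 0},
  {"linear": [0,0,0.3],"yaw": 0},
  {"linear": [0,0,0.3],"yaw": 0},
  {"linear": [0,0,0.3],"yaw": 0},
])

```text
clock: 47.58
ee_pos: [0.5946, -0.3536, 0.0723]
eef_rot: [0.0, 0.707, 0.707, 0.0]
force: [-7.1, 3.2, 17.3]
grip_width: -0.002
grasp_force: 9.2
```

The force reached 17 N with the tip at about 47 mm, which is the rocker's on height. I'll lift off and verify everything.

Request:
servo_tool([
  {"linear": [0,0,-4],"yaw": 0},
  {"linear": [0,0,-9],"yaw": 0},
  {"linear": [0,0,-12.6],"yaw": 0},
  {"linear": [-1.4,-0.5,-12.6],"yaw": 0},
  {"linear": [-1.4,-0.5,-12.6],"yaw": 0},
  {"linear": [-1.4,-0.5,-12.6],"yaw": 0},
  {"linear": [-1.4,-0.5,-12.6],"yaw": 0},
])

```text
clock: 48.45
ee_pos: [0.5896, -0.367, 0.1966]
eef_rot: [-0.001, 0.707, 0.707, -0.0]
force: [-0.3, 0.6, -0.7]
grip_width: 0.0
grasp_force: 0.0
```

```bash
python3 - <<'E'
from h import *
go(); pw=vision.camera_params("wrist"); im=vision.read_camera("wrist"); cv2.imwrite("pics/w15.png",im[:,:,::-1])
ws=[d["location"] for d in vision.mark_of("wrist","rocker_on")[:1]]
sc=vision.read_camera("scene"); cv2.imwrite("pics/s15.png",sc[:,:,::-1]); si=vision.read_camera("side"); cv2.imwrite("pics/d15.png",si[:,:,::-1])
for c in("wrist","scene","side"):
    pc=vision.camera_params(c) if c!="wrist" else pw
    print(c,"rocker_on",[(round(d["score"],2),np.round(d["location"],1),"z.047",onplane(pc,d["location"],.047)[0].round(4)) for d in vision.mark_of(c,"rocker_on")[:1]])
# brightness of the two rocker halves before/after: sample a profile along panel x
b4=cv2.imread("pics/w14.png")
for n,I in(("before",b4),("after",im[:,:,::-1])):
    v=[]
    for s in np.arange(-.034,.035,.004):
        u=proj(pw,[[.6208+s*np.cos(-.09),-.3540+s*np.sin(-.09),.05]])[0]; v.append(int(I[int(u[1])-2:int(u[1])+3,int(u[0])].mean()))
    print(n,v)
# scene colour diff, panel region
a=cv2.imread("pics/scene0.png"); d=cv2.absdiff(a,sc[:,:,::-1]).max(2)[200:240,200:250]; print("scene panel diff px",(d>25).sum())
for c in("scene","side"):
    pc=vision.camera_params(c)
    print(c,[(unrail(onplane(pc,d["location"],.025)[0]).round(3).tolist(),round(d["score"],2)) for d in vision.masks_of(c,"lamp_a")],"blanks",[(unrail(onplane(pc,d["location"],.02)[0]).round(3).tolist(),round(d["score"],2)) for d in vision.masks_of(c,"blank_28")])
E
```

```text
t 48.45 tcp [ 0.5896 -0.367   0.1966] phi -0.0007 f [-0.3  0.6 -0.7]
wrist rocker_on [(0.92, array([326.2, 217. ]), 'z.047', array([ 0.5971, -0.3557]))]
scene rocker_on [(0.63, array([231.3, 209.3]), 'z.047', array([ 0.5935, -0.3537]))]
side rocker_on [(0.66, array([451.8, 293. ]), 'z.047', array([ 0.5918, -0.3544]))]
before [106, 51, 82, 121, 85, 121, 121, 121, 121, 121, 122, 122, 122, 121, 122, 135, 157, 194]
after [115, 79, 77, 116, 118, 117, 116, 119, 119, 118, 120, 121, 120, 122, 121, 122, 127, 197]
scene panel diff px 579
scene [([-0.003, 0.064], 0.91), ([-0.005, 0.136], 0.89), ([0.001, -0.013], 0.78), ([-0.01, 0.099], 0.72)] blanks [([-0.12, 0.027], 0.9), ([-0.182, -0.187], 0.75), ([-0.157, -0.06], 0.69), ([-0.142, 0.243], 0.56), ([-0.003, 0.02], 0.46), ([-0.018, -0.342], 0.36), ([-0.049, -0.372], 0.29)]
side [([0.003, 0.076], 0.7), ([0.003, 0.173], 0.64), ([0.003, 0.128], 0.59), ([0.005, 0.01], 0.53)] blanks [([-0.157, 0.23], 0.89), ([-0.191, -0.185], 0.83), ([-0.176, -0.076], 0.74), ([-0.133, 0.023], 0.72), ([-0.001, 0.044], 0.49)]
```

```bash
python3 - <<'E'
from h import *
pw=vision.camera_params("wrist")
A=proj(pw,[[.5967,-.352,.057],[.5967,-.352,.047]]); print("pred px off/on",A.round(1).tolist())
for n in("w14","w15"):
    g=cv2.imread(f"pics/{n}.png").min(2); u,v=A.mean(0).astype(int); c=g[v-28:v+29,u-36:u+60]
    print(n); [print("".join(" .:-=+*#%@"[int(min(9,(255-x)//20))] for x in r)) for r in c[::2]]
E
```

```text
pred px off/on [[326.0, 214.1], [325.6, 211.3]]
w14
####%@%%%%%%@@%%######**#%@@@@@@@@@@@@@@@@%@@@%%%%%%%%%%%%##%#########*****#***#**#****#*****+++
####%%%%%%%%%@%##########@@@@@@@@@@@@@@@@@@@@@@@@@@@@@@@@@@@@@@@@@@@@@@@@@@@@%@@%@@@@%%%%%%%%%%%
####%%%@%%%%@%%########*%@@@@@@@@@@@@@@@@@@@@@@@@@@@@@@@@@@@@@@@@@@@@@@@@@@@@@@@@@@@@@@@@@@@@@@@
%###%%@%%%%%%%%##########@@@@@@@@@@@@@@@@@@@@@@@@@@@@@@@@@@@@@@@@@@@@@@@@@@@@@@@@@@@@@@@@@@@@@@@
####%%%%%%%%%@##########%@@@@@@@@@@@@@@@@@@@@@@@@@@@@@@@@@@@@@@@@@@@@@@@@@@@@@@@@@@@@@@@@@@@@@@@
####%%%%%%%%@%%######*##%@@@@@@@@@@@@@@@@@@@@@@@@@@@@@@@@@@@@@@@@@@@@@@@@@@%@%@@@@@@@%@@%@@@%@%@
####%%%%%%%%%%%########*#@@@@@@@@@@%%###########################################################
####%%%%%%%@@%%#####*#*##@@@@@@@@@@%####################*###########*###########*#####*##*##**##
####%%%%%%%@%%%####**###%@@@@@@@@@@%####*#########*#######**##*##*#######*###########*#***#*#*#*
####%%%%%%%%%%%#####*###%@@@@@@@@@@%###############################*###**##*###*#*##*#########*#
####%%%%%%%%%%#######*##%@@@@@@@@@@%###*##*#########*#######**####*#*##*#**#*#
[... 3881 characters left out ...]
#*+-=-=+*###*#*#####*
####%%%%%%%@%###########@@@@@######*####################################+-+##+------------------
####%%%%%%%%%%#########%@@@@@###########################################+-----------------------
+##%%%%%%%%%%########*#%@@@@@###########################################+-----------------------
==+#%%%%%%%%%########*#%@@@@@%%######################################+--------------------------
=-=+++*%%%%%%%######*##%@@@@@@@@@@@@@@@@@@@%%%%%###################+----------------------------
====+++++*%%%####*#**###%%#%%%%%%%%@@@@@@@@@@@@@@@@@@@@%####%%%%#**+========--------------------
====++++++*#%########################**####*########+------------=---======++++++**+++++========
```

The rocker clearly changed: its on end sank, the bar shifted and foreshortened, and the near rim is exposed. One last look over the rail before handing in.

Request:
servo_tool([
  {"linear": [5,0.5,0],"yaw": -0.09},
  {"linear": [10,1,0],"yaw": -0.09},
  {"linear": [15,1.5,0],"yaw": -0.09},
  {"linear": [20,2,0],"yaw": -0.09},
  {"linear": [26,2.5,0],"yaw": -0.09},
  {"linear": [30.7,2.8,0],"yaw": -0.09},
  {"linear": [30.7,2.8,0],"yaw": -0.09},
  {"linear": [30.7,2.8,0],"yaw": -0.09},
  {"linear": [30.7,2.8,0],"yaw": -0.09},
])

```text
clock: 50.12
ee_pos: [0.6178, -0.0619, 0.1973]
eef_rot: [0.0, 0.676, 0.737, -0.0]
force: [-0.1, 0.3, -0.4]
grip_width: -0.002
grasp_force: 0.0
```

```bash
python3 - <<'E'
from lp import *
chk(); p=vision.camera_params("wrist")
for q,L,z0 in(("lamp_a",LAMP,.006),("blank_28",(.05,.028,.03),.006)):
    for d in vision.masks_of("wrist",q):
        a=onplane(p,d["location"],.04)[0]; r=unrail(a)
        if abs(r[0])<.04:
            b=fit([(p,d["pixels"])],L,*a,z0=z0,ths=np.array([RA])); print(q,"rail",unrail(b[:2]).round(4),"yaw err",round(b[2]-RA,3),"iou",round(b[3],2),round(d["score"],2))
        elif q=="blank_28": print("other blank",a.round(3))
E
```

```text
t 50.17 tcp [ 0.6178 -0.0617  0.1973] phi 0.0874 f [0.6 0.2 0.4]
rail [ 0.0024 -0.0466]
-0.04 dark edges at rail y mm [-27.2, -19.5]
-0.036 dark edges at rail y mm [-27.0, -19.5]
0.036 dark edges at rail y mm [-27.2, -19.5]
0.04 dark edges at rail y mm [-27.5, -19.5]
lamp_a rail [0.     0.0658] yaw err -0.006 iou 0.88 0.9
lamp_a rail [ 0.0006 -0.0002] yaw err 0.013 iou 0.93 0.89
lamp_a rail [-0.0021  0.1157] yaw err -0.006 iou 0.96 0.66
other blank [ 0.456 -0.189]
other blank [ 0.465 -0.089]
blank_28 rail [0.0008 0.0333] yaw err 0.012 iou 0.96 0.66
other blank [0.498 0.004]
blank_28 rail [ 0.0159 -0.0525] yaw err 0.123 iou 0.13 0.56
```

```bash
python3 -c "
from station import bot
print(bot.hand_in())"
```

```text
the job is handed in; nothing more can be done
None
```

The job is handed in at about 50 s of the 210 s allowed, with no verdict returned: the 88 mm blank is flat on the shelf, all four lamps and the 28 mm blank are in the rail, the carriage is closed snug on the scribed line, and the rocker was then pressed on.

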